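# Tap a vial block home in a hooded bay

## Robot

A 6-joint arm with a two-finger parallel gripper is mounted at the origin on a cart in front of the work surface, level with it; the furniture and walls round the work are solid. World frame = base frame: x ahead of the robot, y to its left, z up, the work surface at z = 0. Lengths are in mm, angles in rad, forces in N, time in s.
With the tool pointing down it reaches from about 400 to 925 mm from the base axis. Payload 12.5 kg.
Tool frame: the origin (TCP) lies at the very end of the fingers, on their centre line; the grasp point (between the pads) lies 19 mm behind it (env.grip_point_offset is the distance from the TCP to the grasp point, in mm); z points along the fingers, y is the direction in which the jaws open and shut (so a half turn about z gives the same grasp; the last joint's range is limited). The gripper opens to 95 mm and grips with 3 to 60 N. Pads are 20 mm wide; open, the fingers measure 119 mm over their backs; the gripper's body (75 mm by 180 mm) begins 59 mm behind the grasp point.
Start: joints at [1.117, 0.491, 1.559, -0, 1.092, -0.106], TCP at [213.004, 587.605, 183.961] pointing down, gripper open.
Joint ranges: [-3.1, 3.1], [-0.84, 2.19], [0.05, 2.79], [-1.13, 4.28], [0.06, 2.93], [-2.69, 2.69]. Speed limits (rad/s): [2.22, 2.22, 2.79, 3.14, 3.14, 3.14].

## Interface

Orientations are given as [roll, pitch, yaw] about the fixed x, y, z axes, in that order (R = Rz(yaw) Ry(pitch) Rx(roll)).
In Python, from cell import env gives the robot as it stands.
- The arm moves only by the tool drive_tool, never from a script. Its argument "commands" is a list of rows, each an object of numbers: "dx", "dy", "dz": the shift along the world's x, y, z in mm; "yaw": the turn about the world's z in degrees. In form: [{"dx": .., "dy": .., "dz": .., "yaw": ..}, ...]. A call has 1 to 5 rows; each row shifts and turns the commanded pose from where the row before left it; what a row does not reach is not made up. A row lasts 1/12 s, in which the tool goes at most 41.7 mm and 7.16 degrees, less where a joint would pass 70% of its speed; a pose out of reach is approached as far as the arm can. A call with a gripper value outside its range is refused whole. "grip" is the opening, from 0 (shut) to 1 (fully open), set as the call begins (left out, the last holds). The fingers move at their own pace and stop on an object; the grip force is fixed at half the most. Time passes only in rows, so rows that do not move let the fingers close. It gives the time, the measured TCP pose, the force and the opening at its end, in the units of the state.
- env.state(): the state, without advancing time (a new reading comes with each control period).
- env.read_camera(name): name is "scene" or "side" or "wrist"; returns the picture (480x640x3 uint8, red, green, blue); there is no depth.
- env.calibration(name): a dict with "intrinsics" (3x3 intrinsics, pixels), "rvec" (rotation vector, rad) and "tvec" (3), from world to camera coordinates, as OpenCV has them. Camera axes: x right, y down, z forward; pixel columns grow to the right and rows downward; lengths in mm; the calibration is good to about 2 mm. A picture is of the moment at which its call begins: read the wrist's pose just before it. calibration takes no time and is no camera call; for the wrist camera it gives the pose at the moment of the call.
- env.job_done(): hands the job in, once; it reports no verdict.
Trained networks look in the newest picture that a camera, given by its name, has taken for a name from the list of things; names that differ only in an ending like _2 or _b are one class to them, and where a whole thing is asked for, a point or a joint stands for the part that bears it (a point fixed in the world has none). Each returns a list of dicts, best first, with "conf" (0 to 1); they miss things now and then, are a little off and sometimes report something else, mostly with a low value. They report only what shows in the picture. A call takes as long as a camera call. They do not tell look-alikes from the thing itself.
- env.trace(query, camera): "pixels" (480x640 bool, what is visible of it) and "pixel" ([column, row] in pixels, amid what is visible of it).
- env.place_of(query, camera): "pixel" ([column, row] in pixels: a listed point, or the origin of a listed thing).
The state is a dict: "t": time; "joints": joint angles; "qvel": joint speeds; "tau": joint torques, N m; "eef_pos": TCP position; "tcp_rot": TCP orientation; "ft_force": force on the tool from outside, world axes, zero at the start; "moment": the same for the moment, N m; "opening": opening from 0.0 (shut) to 1.0 (fully open).
Only numpy, scipy, OpenCV 4.12 (cv2) and the standard library are available. Lean on these libraries where they do the work, as an engineer would, in place of code of your own. Each camera call takes 0.05 s, during which the arm holds its last target.

## Task

Pick up the screwdriver and use its tip to nudge the vial block along the guide rails into the hooded bay until it stands fully home against the stop hidden inside, which is when the pointer on the hood has swung upright. Once the pointer begins to swing, go on in small gentle taps of a few millimetres, drawing the tip back off the block for about half a second after each tap. Then lay the screwdriver back on the black mat; keep the gripper off the block and leave the other things where they are.

Things in the scene. Friction and masses are not known exactly. Their poses are not given: they have to be found in the camera images.
- sample_block: light grey vial block with twelve holes in its top, 70 (x) x 94 (y) x 42 (z) mm, 0.3 kg, loose. Origin at the centre of its underside; its flat rear face, the one to tap, is at y = -47 mm, its front face at y = +47 mm. It stands between the rails with its y axis along the bay's y axis; it slides with dry friction of a few newtons at most and stays where it is left
- bay: fixed loading bay; origin on its centreline at bench height. Aluminium base 100 mm wide (x), from y = -100 to +145 mm, floor 8 mm above the bench. Two rails, 22 mm high, guide the block with 2.5 mm play each side; it slides toward +y. The stop hidden inside is set anew each time: its face lies between y = +88 and +112 mm
- hood_mouth (a point): middle of the upper edge of the hood's mouth (underside of the roof, 62 mm above the bench; its top is at 65 mm). The white sheet hood covers the bay from here (bay y = -30 mm) to y = +145 mm, closed at the far end; the mouth is 88 mm wide; a gripper cannot follow the block inside
- pointer (a joint): lightly sprung steel pointer, 85 mm long, black tip, pivoted on the hood 76 mm above the bench. rad: 0 = at rest, leaning 0.4 rad toward the bay's +y; starts to swing when the block is 14 mm short of the hidden rigid stop, grows about 0.03 per mm and is 0.40 (upright) when the block touches the stop
- pointer_tip (a point): centre of the black disc (26 mm across, facing the bay's x) at the pointer's upper end
- driver: small screwdriver, yellow handle and thin steel shaft, 167 mm long, 0.06 kg, lying along its y axis. The handle, 24 mm thick, runs from y = -84 to y = -2 mm, the shaft, 4.6 mm thick, on to the tip at y = +84 mm; the axis is at x = 0, z = 12.2 mm. It balances near y = -40 mm. As it lies, the tip points the same way as the bay's y axis to within about 0.5 rad
- driver_mid (a point): point on the screwdriver's axis, halfway along its length (just at the shaft end of the handle); 15 mm above the bench when it lies on the mat
- driver_tip (a point): end of the screwdriver's shaft
- mat: fixed black rubber mat, 80 (x) x 200 (y) x 3 mm, origin at the centre of its underside; the screwdriver lies on it at the start, along its y axis
- roll: white label roll, 67 mm across, 31 mm high, bystander; origin under its centre
- timer: white lab timer, 56 x 66 x 18 mm, bystander; origin under its centre
- stain: small white bottle with a red cap, 37 mm across, 82 mm high, bystander; origin under its centre
Things that resemble listed ones, but are neither listed nor needed, are in the scene too. What is shaped like the sample_block but blue is not meant.

How it is judged:
By the outcome, as a careful person would: the job done as asked, in the order asked, and still so for the second after the job is handed in, with the robot touching nothing.
It also fails if it takes over 72 s, if anything falls off the work surface, if the arm or the gripper's body presses on something with over 40 N, if the wrist force passes 120 N, or if a joint passes its speed limit or range.

## Working session

There is one attempt and no reset: what is moved stays moved. The work goes in short steps, Python scripts to look and compute and a tool call to move; the robot and the scene stay as the last step left them, time stands still between calls to the robot, and variables do not carry over. Pictures are saved under pics/ and viewed, and the job is handed in when it is done.

Besides the shell and the picture viewer there is one more tool, called after "Request:" in YAML: its name, and indented under it one key for each argument. drive_tool: Moves the arm, as the interface text tells. Its arguments: {"type":"object","properties":{"commands":{"type":"array"},"grip":{"type":"number"}},"required":["commands"]}

```bash
mkdir -p pics; ls
cat > h.py <<'E'
import numpy as np, cv2
from cell import env
def cal(n):
    c=env.calibration(n);return np.array(c["intrinsics"],float),np.array(c["rvec"],float).reshape(3),np.array(c["tvec"],float).reshape(3)
def ray(c,px):
    K,r,t=c;R=cv2.Rodrigues(r)[0]
    d=R.T@np.linalg.inv(K)@np.array([px[0],px[1],1.]);o=-R.T@t
    return o,d/np.linalg.norm(d)
def onz(c,px,z):
    o,d=ray(c,px);return o+d*(z-o[2])/d[2]
def proj(c,P):
    K,r,t=c;return cv2.projectPoints(np.array(P,float).reshape(-1,3),r,t,K,None)[0].reshape(-1,2)
def tri(c1,p1,c2,p2):
    o1,d1=ray(c1,p1);o2,d2=ray(c2,p2)
    A=np.stack([d1,-d2],1);s=np.linalg.lstsq(A,o2-o1,rcond=None)[0]
    a=o1+s[0]*d1;b=o2+s[1]*d2;return (a+b)/2,np.linalg.norm(a-b)
def save(im,n):cv2.imwrite("pics/"+n,cv2.cvtColor(im,cv2.COLOR_RGB2BGR))
E
python3 - <<'E'
from h import *
for n in("scene","side"):
    im=env.read_camera(n);save(im,n+"0.png");np.save("pics/"+n+"0.npy",im)
    for q in["driver_mid","driver_tip","hood_mouth","pointer_tip","sample_block","bay","mat"]:
        print(n,q,[(np.round(d["pixel"]),round(d["conf"],2)) for d in env.place_of(q,n)][:3])
s=env.state();print(s["t"],s["eef_pos"],s["tcp_rot"],s["opening"])
E
```

```text
pics
scene driver_mid [(array([273., 300.]), 0.77)]
scene driver_tip [(array([261., 277.]), 0.71)]
scene hood_mouth [(array([324., 246.]), 0.58)]
scene pointer_tip [(array([296., 189.]), 0.52), (array([320., 264.]), 0.36)]
scene sample_block [(array([342., 356.]), 0.79), (array([321., 261.]), 0.62)]
scene bay [(array([317., 256.]), 0.89)]
scene mat [(array([267., 305.]), 0.67), (array([268., 299.]), 0.41)]
side driver_mid [(array([382., 282.]), 0.83)]
side driver_tip [(array([369., 310.]), 0.68)]
side hood_mouth [(array([301., 258.]), 0.91)]
side pointer_tip [(array([259., 277.]), 0.51), (array([380., 288.]), 0.33)]
side sample_block [(array([385., 225.]), 0.86)]
side bay [(array([292., 289.]), 0.72)]
side mat [(array([382., 293.]), 0.9)]
0.8 [212.99639533 587.60558733 183.98343781] [3.14144796e+00 1.93925252e-05 2.79382870e+00] 1.0009902161723458
```

View pics/scene0.png

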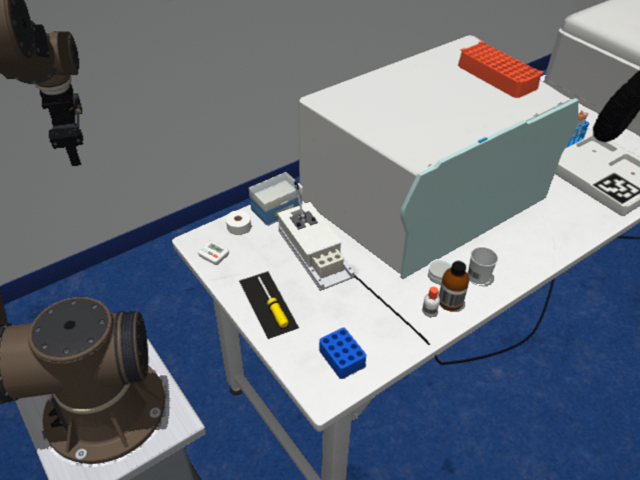

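View pics/side0.png

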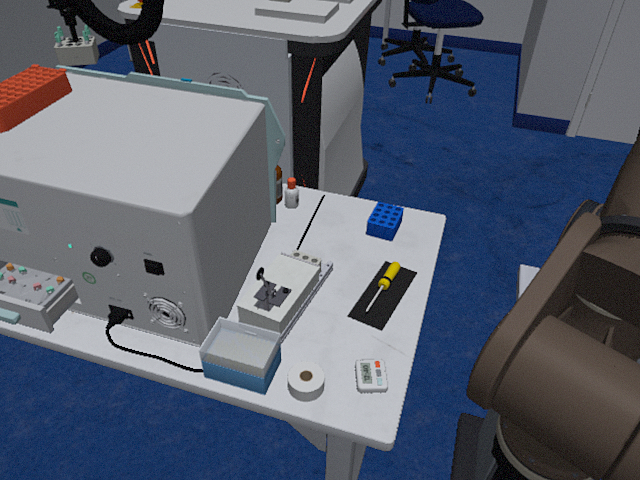

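Run:
```python
from h import *
a,b=cal("scene"),cal("side")
for q,p,r in[("mid",(273,300),(382,282)),("tip",(261,277),(369,310)),("hood",(324,246),(301,258)),("ptr",(296,189),(259,277)),("mat",(267,305),(382,293)),("bay",(317,256),(292,289))]:
    print(q,tri(a,p,b,r))
print(onz(a,(273,300),15),onz(b,(382,282),15),onz(a,(261,277),15),onz(b,(369,310),15))
print(onz(a,(342,356),0),onz(a,(321,261),8),onz(b,(385,225),0))
for n,s in(("scene",(220,170,220,220)),("side",(220,190,220,160))):
    im=np.load(f"pics/{n}0.npy");x,y,w,h=s
    save(cv2.resize(im[y:y+h,x:x+w],None,fx=2.7,fy=2.7,interpolation=cv2.INTER_CUBIC),n+"0c.png")
    c=cal(n);R=cv2.Rodrigues(c[1])[0];print(n,-R.T@c[2],R[2])
```

```text
mid (array([440.97267053,  31.25891258,  18.08837181]), np.float64(2.1169208818785954))
tip (array([453.75509834, 114.82623086,  13.56617697]), np.float64(7.953104694324762))
hood (array([617.09534539,  67.98652687,  69.79466306]), np.float64(1.7268191100449009))
ptr (array([641.66277925, 221.91429376, 141.60822342]), np.float64(5.36480591865045))
mat (array([433.39638269,  43.05346419,  -4.50723497]), np.float64(8.477536338061196))
bay (array([623.79719218, 102.20348045,   3.83937721]), np.float64(4.205617810681966))
[441.1599404   33.46030684  15.        ] [442.45997969  27.56096253  15.        ] [457.38526746 113.97527797  15.        ] [449.60679873 117.85549524  15.        ]
[ 485.39602871 -184.61402907    0.        ] [616.91004781  77.83105186   8.        ] [ 483.41842965 -194.17582021    0.        ]
scene [ -51.81615672 -814.70260643 1169.26548666] [ 0.42014695  0.5751244  -0.70193195]
side [326.69933045 867.25249656 821.37663202] [ 0.22712533 -0.73810711 -0.63530463]
```

The pictures show the driver (yellow handle) on the mat at scene (273,300) / side (382,282). The grey block is at the hood mouth at scene (325,262), and the blue look-alike is at scene (342,356). Only the grey one fits. I'll confirm in the crops.

View pics/scene0c.png

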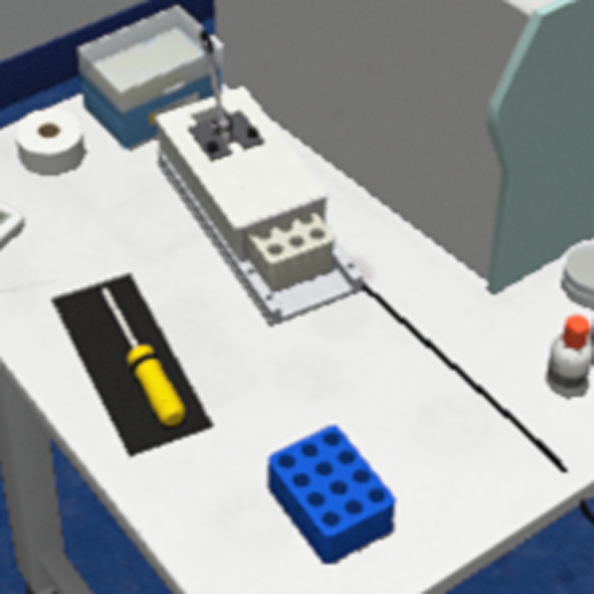

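View pics/side0c.png

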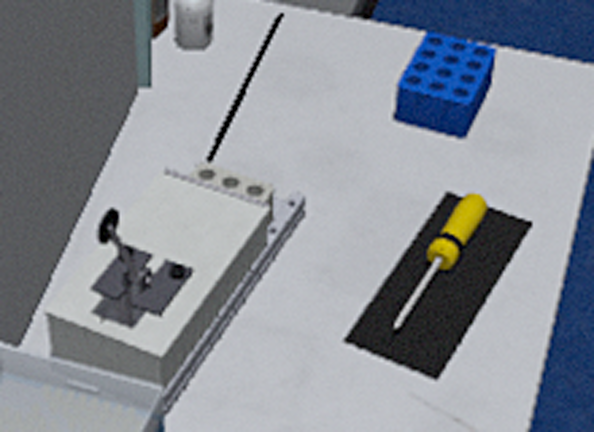

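Request:
drive_tool:
  commands:
    - {"dz": 30}
    - {"dx": 15,"dy": -25,"dz": 25,"yaw": -7}
    - {"dx": 18,"dy": -30,"dz": 15,"yaw": -7}
    - {"dx": 18,"dy": -30,"dz": 15,"yaw": -7}
    - {"dx": 18,"dy": -34,"dz": 10,"yaw": -7}

```text
invalid input
```

Request:
drive_tool:
  commands:
    - {"dx": 18,"dy": -34,"dz": 10,"yaw": -7}
    - {"dx": 18,"dy": -34,"dz": 10,"yaw": -7}
    - {"dx": 18,"dy": -34,"dz": 10,"yaw": -7}
    - {"dx": 18,"dy": -34,"yaw": -7}
    - {"dx": 18,"dy": -34,"yaw": -7}

```text
invalid input
```

Request:
drive_tool:
  commands:
    - {"dx": 18,"dy": -34,"yaw": -7}
    - {"dx": 18,"dy": -34,"yaw": -7}
    - {"dx": 18,"dy": -34}
    - {"dx": 18,"dy": -34}
    - {"dx": 18,"dy": -34}

```text
invalid input
```

Request:
drive_tool:
  commands:
    - {"dx": 18,"dy": -34}
    - {"dx": 18,"dy": -34}
    - {"dx": 0,"dy": -20}
    - {"dx": 0}

```text
invalid input
```

Run:
```python
from h import *
im=env.read_camera("wrist");save(im,"w1.png");np.save("pics/w1.npy",im)
c=cal("wrist");np.save("pics/w1c.npy",np.array([*c[0].ravel(),*c[1],*c[2]]))
for q in["driver_mid","driver_tip","hood_mouth","pointer_tip","sample_block"]:
    print(q,[(np.round(d["pixel"]),round(d["conf"],2)) for d in env.place_of(q,"wrist")][:3])
s=env.state();print(s["t"],s["eef_pos"],s["tcp_rot"],s["opening"],s["joints"])
```

```text
driver_mid []
driver_tip []
hood_mouth []
pointer_tip []
sample_block []
1.1 [213.02413409 587.59143672 183.97929261] [3.14145950e+00 2.77597172e-05 2.79374602e+00] 0.9994101785528008 [ 1.11736858e+00  4.90856435e-01  1.55892531e+00 -1.52948887e-05
  1.09167557e+00 -1.05574065e-01]
```

View pics/w1.png

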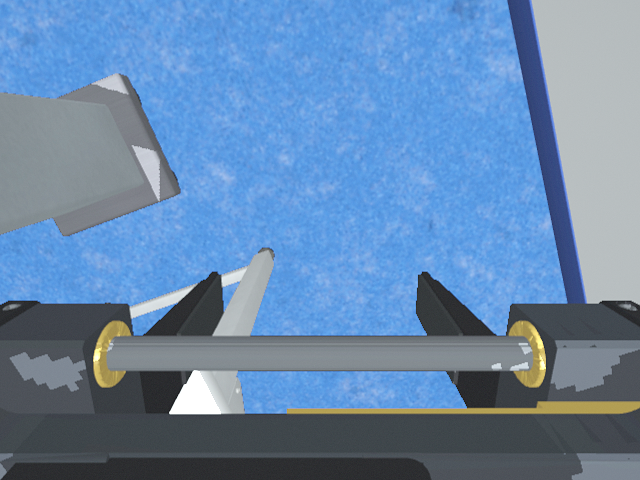

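All the moves were refused, so each row probably needs all four keys. The wrist view shows only the floor beyond the bench.

Request:
drive_tool:
  commands:
    - {"dx": 0,"dy": 0,"dz": 30,"yaw": 0}
    - {"dx": 15,"dy": -25,"dz": 25,"yaw": -7}
    - {"dx": 18,"dy": -30,"dz": 15,"yaw": -7}
    - {"dx": 18,"dy": -30,"dz": 15,"yaw": -7}
    - {"dx": 18,"dy": -34,"dz": 10,"yaw": -7}

```text
t: 1.52
eef_pos: [282.6, 467.9, 280.3]
tcp_rot: [3.14, -0.0, 2.3]
ft_force: [1.0, 0.7, 0.9]
opening: 0.996
```

Request:
drive_tool:
  commands:
    - {"dx": 18,"dy": -34,"dz": 10,"yaw": -7}
    - {"dx": 18,"dy": -34,"dz": 10,"yaw": -7}
    - {"dx": 18,"dy": -34,"dz": 10,"yaw": -7}
    - {"dx": 18,"dy": -34,"dz": 0,"yaw": -7}
    - {"dx": 18,"dy": -34,"dz": 0,"yaw": -7}

```text
t: 1.93
eef_pos: [372.6, 297.0, 309.8]
tcp_rot: [3.14, -0.001, 1.688]
ft_force: [1.7, 0.0, -1.0]
opening: 0.999
```

Request:
drive_tool:
  commands:
    - {"dx": 18,"dy": -34,"dz": 0,"yaw": -7}
    - {"dx": 18,"dy": -34,"dz": 0,"yaw": -7}
    - {"dx": 18,"dy": -34,"dz": 0,"yaw": 0}
    - {"dx": 18,"dy": -34,"dz": 0,"yaw": 0}
    - {"dx": 18,"dy": -34,"dz": 0,"yaw": 0}

```text
t: 2.35
eef_pos: [462.5, 126.7, 309.2]
tcp_rot: [3.141, -0.0, 1.45]
ft_force: [0.7, 0.8, -0.5]
opening: 1.0
```

Request:
drive_tool:
  commands:
    - {"dx": 18,"dy": -34,"dz": 0,"yaw": 0}
    - {"dx": 18,"dy": -34,"dz": 0,"yaw": 0}
    - {"dx": 0,"dy": -20,"dz": 0,"yaw": 0}
    - {"dx": 0,"dy": 0,"dz": 0,"yaw": 0}

```text
t: 2.68
eef_pos: [498.6, 37.3, 308.6]
tcp_rot: [-3.141, 0.001, 1.446]
ft_force: [0.2, 0.1, -0.5]
opening: 0.996
```

Run:
```python
from h import *
im=env.read_camera("wrist");save(im,"w2.png");np.save("pics/w2.npy",im)
c=cal("wrist");np.save("pics/w2c.npy",np.array([*c[0].ravel(),*c[1],*c[2]]))
for q in["driver_mid","driver_tip","hood_mouth","pointer_tip","sample_block"]:
    print(q,[(np.round(d["pixel"]),round(d["conf"],2)) for d in env.place_of(q,"wrist")][:3])
s=env.state();print(s["t"],s["eef_pos"],s["tcp_rot"],s["opening"],s["joints"])
```

```text
driver_mid [(array([272., 196.]), 0.83)]
driver_tip [(array([278., 130.]), 0.93)]
hood_mouth [(array([421., 160.]), 0.83), (array([410., 138.]), 0.47)]
pointer_tip [(array([276., 194.]), 0.64)]
sample_block [(array([329., 336.]), 0.87)]
2.9833 [497.7852758   41.59213209 309.14907081] [ 3.14119219e+00 -1.25194853e-04  1.45129988e+00] 0.9962272561547745 [-4.90107491e-02  1.95930649e-01  1.66940714e+00  1.01043727e-04
  1.27584658e+00  7.04563691e-02]
```

View pics/w2.png

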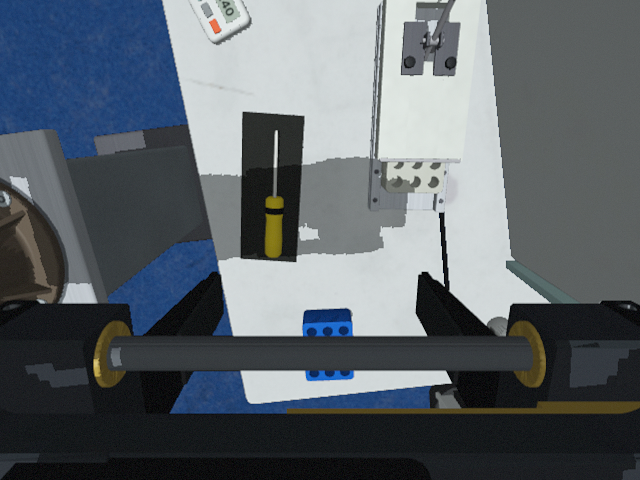

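The wrist view shows the driver tip at about (277,130), its butt at (274,258), the hood mouth edge at (379–461,160), the block behind it at (415,175) and the blue decoy at (328,345).

```bash
cat >> h.py <<'E'
def lc(n):
    v=np.load(n);return v[:9].reshape(3,3),v[9:12],v[12:15]
E
python3 - <<'E'
from h import *
c=lc("pics/w2c.npy")
for n,p,z in[("mid",(274,196),15.2),("tip",(276.5,130),15.2),("butt",(274,258),15.2),("hoodL",(379,160),65),("hoodR",(461,160),65),("hm",(421,160),63),("baseL",(370,209),8),("baseR",(446,210),8)]:
    print(n,np.round(onz(c,p,z),1))
im=np.load("pics/w2.npy")
save(cv2.resize(im[100:280,225:485],None,fx=3,fy=3,interpolation=cv2.INTER_CUBIC),"w2c.png")
save(cv2.resize(im[0:225,345:545],None,fx=2.6,fy=2.6,interpolation=cv2.INTER_CUBIC),"w2d.png")
# driver yellow mask
hsv=cv2.cvtColor(im,cv2.COLOR_RGB2HSV)[:300]
m=((hsv[...,0]>18)&(hsv[...,0]<35)&(hsv[...,1]>150)&(hsv[...,2]>80))
ys,xs=np.nonzero(m);print(xs.min(),xs.max(),ys.min(),ys.max(),xs.mean(),ys.mean())
for y in range(200,260,6):
    a=xs[ys==y];print(y,a.min() if len(a) else 0,a.max() if len(a) else 0)
E
```

```text
mid [436.4  39.1  15.2]
tip [452.7 121.7  15.2]
butt [422.9 -46.6  15.2]
hoodL [570.8  73.2  65. ]
hoodR [665.1  61.4  65. ]
hm [619.6  67.   63. ]
baseL [561.7   4.3   8. ]
baseR [663.8  -9.8   8. ]
265 282 196 257 273.3839184597962 228.05436013590034
200 266 282
206 266 282
212 0 0
218 266 281
224 266 281
230 266 281
236 265 281
242 265 281
248 265 281
254 266 279
```

View pics/w2c.png

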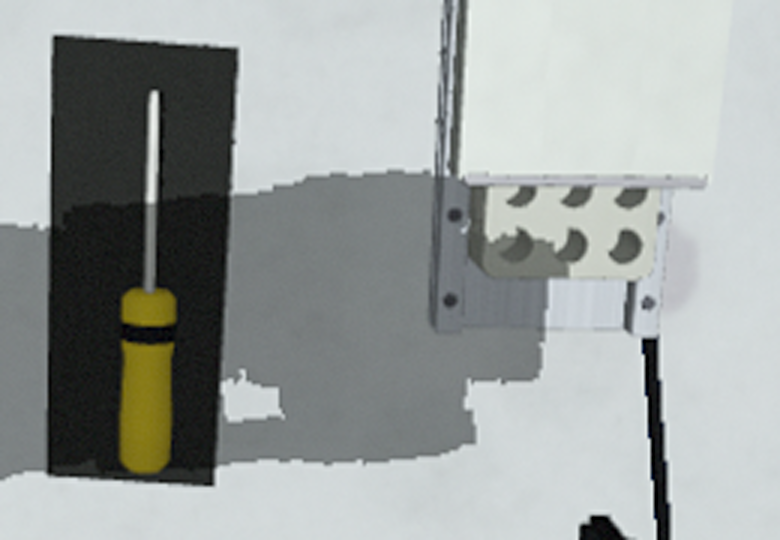

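View pics/w2d.png

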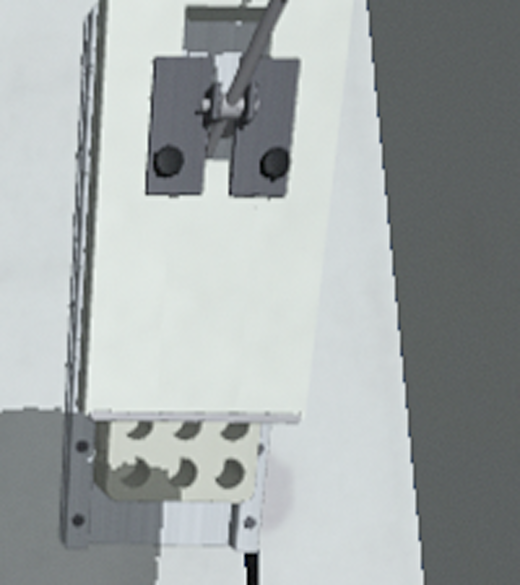

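The driver heads about 10° from +y toward +x, and the bay about 7.5°. Now down over the handle.

Request:
drive_tool:
  commands:
    - {"dx": -14,"dy": -9,"dz": -34,"yaw": -3}
    - {"dx": -18,"dy": -12,"dz": -34,"yaw": 0}
    - {"dx": -18,"dy": -12,"dz": -34,"yaw": 0}
    - {"dx": -18,"dy": -13,"dz": -34,"yaw": 0}
    - {"dx": 0,"dy": 0,"dz": -33,"yaw": 0}

```text
t: 3.4
eef_pos: [427.1, -5.5, 139.1]
tcp_rot: [-3.141, 0.0, 1.398]
ft_force: [1.6, 0.1, -0.5]
opening: 1.002
```

Request:
drive_tool:
  commands:
    - {"dx": 0,"dy": 0,"dz": 0,"yaw": 0}
    - {"dx": 0,"dy": 0,"dz": 0,"yaw": 0}
    - {"dx": 0,"dy": 0,"dz": 0,"yaw": 0}

```text
t: 3.65
eef_pos: [431.3, -5.0, 141.5]
tcp_rot: [3.14, -0.0, 1.399]
ft_force: [0.6, -0.4, 0.1]
opening: 0.999
```

Run:
```python
from h import *
c=cal("wrist");im=env.read_camera("wrist");save(im,"w3.png");np.save("pics/w3.npy",im)
np.save("pics/w3c.npy",np.array([*c[0].ravel(),*c[1],*c[2]]))
for q in["driver_mid","driver_tip"]:
  for d in env.place_of(q,"wrist")[:2]: print(q,np.round(d["pixel"],1),round(d["conf"],2),onz(c,d["pixel"],15.2))
s=env.state();print(s["t"],s["eef_pos"],s["tcp_rot"])
```

```text
driver_mid [318.5 176.1] 0.96 [436.28081662  32.83784746  15.2       ]
driver_tip [320.   64.7] 0.92 [452.66804436 119.69442173  15.2       ]
3.8 [431.12750662  -5.1200842  141.47292281] [ 3.13861865e+00 -5.67064661e-05  1.39838728e+00]
```

View pics/w3.png

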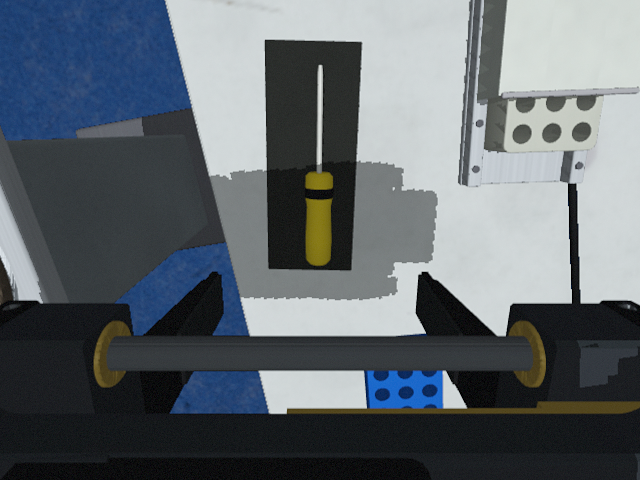

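The driver now lies upright in the picture, centred between the fingers. Its tip is at (320,65) and its butt at (318,266), with the bay at upper right.

Run:
```python
from h import *
c=lc("pics/w3c.npy")
for n,p,z in[("tip",(320,64.7),15.2),("butt",(317.7,266),15.2),("yellowtop",(319,172),15.2),("baseL",(460,185),8),("baseR",(584,178),8),("blkL",(493,148.5),50),("blkR",(600,151),50),("blkR_face_low",(592,153),50),("baseLfar",(472,0),8),("hood mouth R",(640,90),65),("hoodL",(500,95),65)]:
    print(n,np.round(onz(c,p,z),1))
im=np.load("pics/w3.npy")
save(cv2.resize(im[60:220,440:640],None,fx=4,fy=3.7,interpolation=cv2.INTER_CUBIC)[:600],"w3c.png")
```

```text
tip [452.7 119.7  15.2]
butt [421.4 -48.2  15.2]
yellowtop [437.3  36.2  15.2]
baseL [558.5   2.7   8. ]
baseR [666.9  -9.9   8. ]
blkL [570.5  34.6  50. ]
blkR [650.3  18.8  50. ]
blkR_face_low [644.4  18.4  50. ]
baseLfar [578.  146.3   8. ]
hood mouth R [665.7  58.6  65. ]
hoodL [570.4  71.9  65. ]
```

View pics/w3c.png

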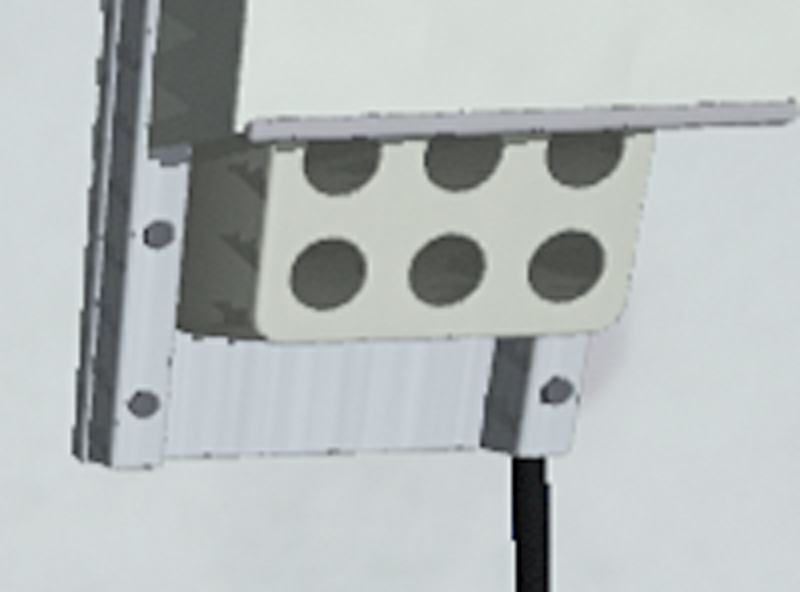

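Request:
drive_tool:
  commands:
    - {"dx": -1,"dy": 0,"dz": -30,"yaw": 0}
    - {"dx": 0,"dy": 0,"dz": -40,"yaw": 0}
    - {"dx": 0,"dy": 0,"dz": -30,"yaw": 0}
    - {"dx": 0,"dy": 0,"dz": -20,"yaw": 0}
    - {"dx": 0,"dy": 0,"dz": 0,"yaw": 0}

```text
t: 4.22
eef_pos: [428.3, -5.1, 17.9]
tcp_rot: [-3.138, 0.0, 1.398]
ft_force: [-0.1, -0.3, -0.3]
opening: 0.998
```

Request:
drive_tool:
  commands:
    - {"dx": 0,"dy": 0,"dz": -6,"yaw": 0}
    - {"dx": 0,"dy": 0,"dz": -5,"yaw": 0}
    - {"dx": 0,"dy": 0,"dz": 0,"yaw": 0}
    - {"dx": 0,"dy": 0,"dz": 0,"yaw": 0}

```text
t: 4.55
eef_pos: [429.6, -5.4, 9.8]
tcp_rot: [3.14, 0.0, 1.398]
ft_force: [-0.6, 0.3, 0.1]
opening: 1.001
```

Request:
drive_tool:
  commands:
    - {"dx": 0,"dy": 0,"dz": -4,"yaw": 0}
    - {"dx": 0,"dy": 0,"dz": 0,"yaw": 0}
    - {"dx": 0,"dy": 0,"dz": 0,"yaw": 0}

```text
t: 4.8
eef_pos: [429.1, -5.4, 5.2]
tcp_rot: [3.141, -0.0, 1.397]
ft_force: [1.0, -0.4, 0.3]
opening: 1.001
```

Request:
drive_tool:
  commands:
    - {"dx": 0,"dy": 0,"dz": 0,"yaw": 0}
    - {"dx": 0,"dy": 0,"dz": 0,"yaw": 0}
    - {"dx": 0,"dy": 0,"dz": 0,"yaw": 0}
    - {"dx": 0,"dy": 0,"dz": 0,"yaw": 0}
    - {"dx": 0,"dy": 0,"dz": 0,"yaw": 0}
  grip: 0

```text
t: 5.22
eef_pos: [429.0, -5.4, 5.0]
tcp_rot: [3.142, 0.0, 1.397]
ft_force: [-0.3, 0.3, -0.5]
opening: 0.702
```

Request:
drive_tool:
  commands:
    - {"dx": 0,"dy": 0,"dz": 0,"yaw": 0}
    - {"dx": 0,"dy": 0,"dz": 0,"yaw": 0}
    - {"dx": 0,"dy": 0,"dz": 0,"yaw": 0}
    - {"dx": 0,"dy": 0,"dz": 0,"yaw": 0}
    - {"dx": 0,"dy": 0,"dz": 0,"yaw": 0}

```text
t: 5.63
eef_pos: [429.0, -5.4, 5.0]
tcp_rot: [3.142, -0.0, 1.398]
ft_force: [0.3, -0.5, 0.8]
opening: 0.356
```

Request:
drive_tool:
  commands:
    - {"dx": 0,"dy": 0,"dz": 0,"yaw": 0}
    - {"dx": 0,"dy": 0,"dz": 0,"yaw": 0}
    - {"dx": 0,"dy": 0,"dz": 0,"yaw": 0}
    - {"dx": 0,"dy": 0,"dz": 0,"yaw": 0}
    - {"dx": 0,"dy": 0,"dz": 0,"yaw": 0}

```text
t: 6.05
eef_pos: [429.0, -5.4, 5.0]
tcp_rot: [3.141, 0.0, 1.398]
ft_force: [-0.2, -0.2, -0.0]
opening: 0.023
```

Request:
drive_tool:
  commands:
    - {"dx": 0,"dy": 0,"dz": 15,"yaw": 0}
    - {"dx": 0,"dy": 0,"dz": 20,"yaw": 0}
    - {"dx": 0,"dy": 0,"dz": 25,"yaw": 0}
    - {"dx": 0,"dy": 0,"dz": 0,"yaw": 0}
    - {"dx": 0,"dy": 0,"dz": 0,"yaw": 0}

```text
t: 6.47
eef_pos: [429.6, -5.5, 65.8]
tcp_rot: [3.139, 0.0, 1.398]
ft_force: [-1.0, 0.4, -0.4]
opening: 0.008
```

Run:
```python
from h import *
c=cal("wrist");im=env.read_camera("wrist");save(im,"w4.png");np.save("pics/w4.npy",im)
np.save("pics/w4c.npy",np.array([*c[0].ravel(),*c[1],*c[2]]))
for q in["driver_mid","driver_tip","hood_mouth"]:
  for d in env.place_of(q,"wrist")[:2]: print(q,np.round(d["pixel"],1),round(d["conf"],2),onz(c,d["pixel"],75.2))
for k in("scene","side"):
    im=env.read_camera(k);np.save(f"pics/{k}4.npy",im)
    for q in["driver_mid","driver_tip","hood_mouth","pointer_tip"]:
        for d in env.place_of(q,k)[:2]: print(k,q,np.round(d["pixel"],1),round(d["conf"],2))
s=env.state();print(s["t"],s["eef_pos"],s["tcp_rot"],s["opening"])
```

```text
driver_mid [319.6 185.1] 0.92 [437.13326954  43.36357255  75.2       ]
driver_tip [321.8  44.3] 0.67 [449.30097565 107.0676304   75.2       ]
hood_mouth [319.2 179.9] 0.66 [437.38704401  45.98862062  75.2       ]
scene driver_mid [271.1 298.9] 0.8
scene driver_tip [260.9 275. ] 0.71
scene hood_mouth [324.8 247.4] 0.81
scene pointer_tip [296.9 185.2] 0.41
side driver_mid [381.6 283.7] 0.87
side driver_tip [365.7 308.6] 0.75
side hood_mouth [300.2 260.3] 0.74
side pointer_tip [260.1 276.9] 0.54
side pointer_tip [290.2 289.1] 0.22
7.1667 [429.01690903  -5.38709298  64.9199025 ] [3.14153190e+00 1.10953943e-05 1.39757983e+00] 0.007349121556298998
```

View pics/w4.png

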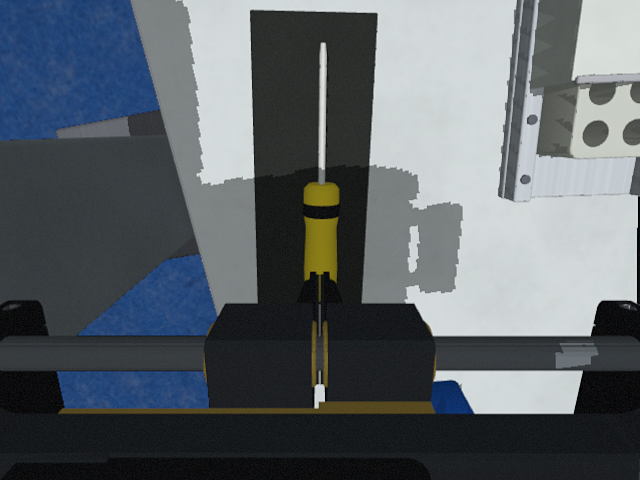

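Run:
```python
from h import *
c=lc("pics/w4c.npy")
print("top",onz(c,(321,184),15.2),"tip",onz(c,(322,43),15.2))
print("fing",proj(c,[[429,-5.4,65],[429,-5.4,84]]))
for k in("scene","side"):
    a=cal(k);im=np.load(f"pics/{k}4.npy")
    print(k,proj(a,[[437,35.8,15.2],[452.7,119.7,15.2],[421.4,-48.2,15.2],[429,-5.4,65]]))
a,b=cal("scene"),cal("side");print(tri(a,(271.1,298.9),b,(381.6,283.7)),tri(a,(260.9,275),b,(365.7,308.6)))
i=np.load("pics/scene4.npy")[150:370,170:390];j=np.load("pics/side4.npy")[170:390,280:500]
save(cv2.resize(np.hstack([i,j]),None,fx=1.8,fy=2.5,interpolation=cv2.INTER_CUBIC),"m4.png")
```

```text
top [436.9025345   35.58671725  15.2       ] tip [452.08826787 119.42256024  15.2       ]
fing [[320.2276289  269.39378329]
 [320.3953436  282.37704224]]
scene [[271.02304059 300.10008142]
 [258.19193039 276.36057311]
 [284.88461112 325.64409861]
 [276.83539013 298.82113156]]
side [[383.61984682 284.99185865]
 [367.3425659  310.20257763]
 [398.29170762 262.17748094]
 [393.45890273 256.83976075]]
(array([439.92613587,  36.95185059,  17.97295413]), np.float64(3.5629092830082305)) (array([458.13941462, 117.8209434 ,  17.39046972]), np.float64(2.95107045165689))
```

View pics/m4.png

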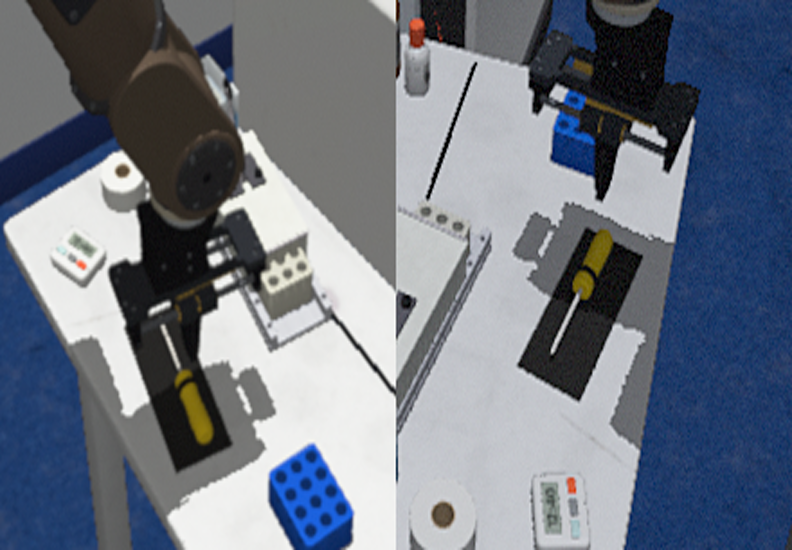

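Run:
```python
from h import *
o=[]
for k,(x,y) in(("scene",(226,240)),("side",(343,210))):
    a=cal(k);im=np.load(f"pics/{k}4.npy").copy()
    cr=cv2.resize(im[y:y+100,x:x+80],None,fx=5,fy=5,interpolation=cv2.INTER_NEAREST)
    P=[[429,-5.4,z] for z in(65,84,15.2,5)]
    for p,col in zip(proj(a,P),[(255,0,0),(0,255,0),(0,255,255),(255,0,255)]):
        cv2.circle(cr,tuple(int(v) for v in((p-[x,y]+.5)*5)),4,col,-1)
    o.append(cr)
save(np.hstack(o),"m4b.png")
```

```text
(no output)
```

View pics/m4b.png

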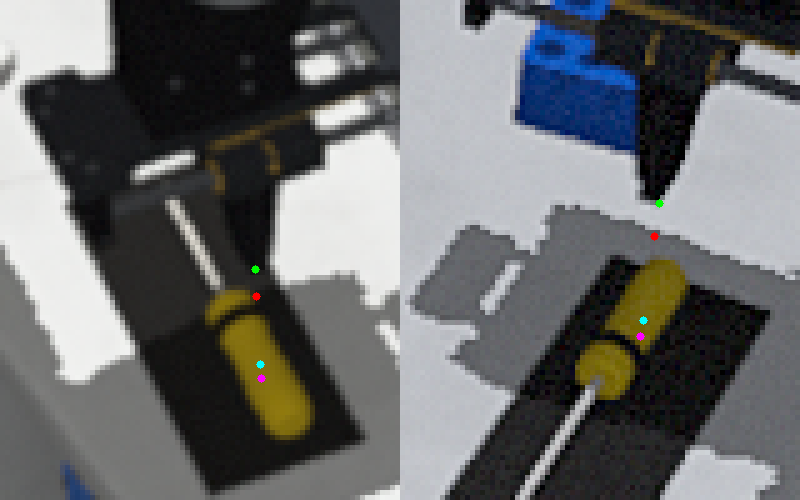

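The gripper shut empty and the driver did not move. In both views the visible finger ends sit about 20 mm above the reported TCP (red dot). I'll check this before grasping again.

Run:
```python
from h import *
print(env.grip_point_offset)
a,b=cal("scene"),cal("side");print(tri(a,(277,294.4),b,(393.4,250)), tri(a,(275.5,294.4),b,(393.4,249.5)))
s=env.state();print(s["eef_pos"])
```

```text
18.8
(array([430.28563289,  -6.99170243,  82.1912387 ]), np.float64(2.255232160034141)) (array([428.6937702 ,  -5.97417178,  83.68470867]), np.float64(5.751402333140589))
[429.01690903  -5.38709298  64.9199025 ]
```

Measured finger ends are 18 mm above the reported TCP, which explains the empty grasp. I'll open, go about 16 mm lower than before and watch the force.

Request:
drive_tool:
  commands:
    - {"dx": 0,"dy": 0,"dz": 0,"yaw": 0}
    - {"dx": 0,"dy": 0,"dz": 0,"yaw": 0}
    - {"dx": 0,"dy": 0,"dz": 0,"yaw": 0}
    - {"dx": 0,"dy": 0,"dz": 0,"yaw": 0}
    - {"dx": 0,"dy": 0,"dz": 0,"yaw": 0}
  grip: 0.7

```text
t: 7.58
eef_pos: [429.0, -5.4, 65.0]
tcp_rot: [3.141, 0.0, 1.398]
ft_force: [0.5, 0.4, 0.1]
opening: 0.296
```

Request:
drive_tool:
  commands:
    - {"dx": 0,"dy": 0,"dz": 0,"yaw": 0}
    - {"dx": 0,"dy": 0,"dz": 0,"yaw": 0}
    - {"dx": 0,"dy": 0,"dz": 0,"yaw": 0}
    - {"dx": 0,"dy": 0,"dz": -10,"yaw": 0}
    - {"dx": 0,"dy": 0,"dz": -20,"yaw": 0}

```text
t: 8.0
eef_pos: [430.2, -5.5, 36.0]
tcp_rot: [3.138, -0.0, 1.398]
ft_force: [0.8, 0.0, -0.8]
opening: 0.648
```

Request:
drive_tool:
  commands:
    - {"dx": 0,"dy": 0,"dz": -20,"yaw": 0}
    - {"dx": 0,"dy": 0,"dz": -10,"yaw": 0}
    - {"dx": 0,"dy": 0,"dz": 0,"yaw": 0}
    - {"dx": 0,"dy": 0,"dz": 0,"yaw": 0}

```text
t: 8.33
eef_pos: [428.8, -5.4, 4.8]
tcp_rot: [-3.14, 0.0, 1.397]
ft_force: [0.0, 0.1, 0.0]
opening: 0.694
```

Request:
drive_tool:
  commands:
    - {"dx": 0,"dy": 0,"dz": -4,"yaw": 0}
    - {"dx": 0,"dy": 0,"dz": -4,"yaw": 0}
    - {"dx": 0,"dy": 0,"dz": -3,"yaw": 0}
    - {"dx": 0,"dy": 0,"dz": 0,"yaw": 0}

```text
t: 8.67
eef_pos: [429.0, -5.4, -6.2]
tcp_rot: [3.142, 0.0, 1.397]
ft_force: [0.3, 0.2, 0.1]
opening: 0.703
```

Request:
drive_tool:
  commands:
    - {"dx": 0,"dy": 0,"dz": -3,"yaw": 0}
    - {"dx": 0,"dy": 0,"dz": -2,"yaw": 0}
    - {"dx": 0,"dy": 0,"dz": 0,"yaw": 0}

```text
t: 8.92
eef_pos: [428.9, -5.4, -11.3]
tcp_rot: [-3.141, 0.0, 1.398]
ft_force: [-0.2, -0.3, 0.2]
opening: 0.7
```

Request:
drive_tool:
  commands:
    - {"dx": 0,"dy": 0,"dz": 0,"yaw": 0}
    - {"dx": 0,"dy": 0,"dz": 0,"yaw": 0}
    - {"dx": 0,"dy": 0,"dz": 0,"yaw": 0}
    - {"dx": 0,"dy": 0,"dz": 0,"yaw": 0}
    - {"dx": 0,"dy": 0,"dz": 0,"yaw": 0}
  grip: 0

```text
t: 9.33
eef_pos: [429.1, -5.4, -11.0]
tcp_rot: [3.141, 0.0, 1.398]
ft_force: [0.3, -0.3, 0.5]
opening: 0.408
```

Request:
drive_tool:
  commands:
    - {"dx": 0,"dy": 0,"dz": 0,"yaw": 0}
    - {"dx": 0,"dy": 0,"dz": 0,"yaw": 0}
    - {"dx": 0,"dy": 0,"dz": 0,"yaw": 0}
    - {"dx": 0,"dy": 0,"dz": 0,"yaw": 0}
    - {"dx": 0,"dy": 0,"dz": 0,"yaw": 0}

```text
t: 9.75
eef_pos: [429.1, -5.4, -11.0]
tcp_rot: [3.141, 0.0, 1.398]
ft_force: [1.0, 0.6, -0.1]
opening: 0.218
```

Request:
drive_tool:
  commands:
    - {"dx": 0,"dy": 0,"dz": 10,"yaw": 0}
    - {"dx": 0,"dy": 0,"dz": 20,"yaw": 0}
    - {"dx": 0,"dy": 0,"dz": 30,"yaw": 0}
    - {"dx": 0,"dy": 0,"dz": 25,"yaw": 0}
    - {"dx": 0,"dy": 0,"dz": 0,"yaw": 0}

```text
t: 10.17
eef_pos: [430.5, -5.6, 77.4]
tcp_rot: [3.136, -0.0, 1.398]
ft_force: [-0.6, 0.5, -0.3]
opening: 0.217
```

Request:
drive_tool:
  commands:
    - {"dx": 25,"dy": -22,"dz": 0,"yaw": 2.5}
    - {"dx": 25,"dy": -22,"dz": 0,"yaw": 0}
    - {"dx": 25,"dy": -22,"dz": 0,"yaw": 0}
    - {"dx": 25,"dy": -22,"dz": 0,"yaw": 0}
    - {"dx": 20,"dy": -22,"dz": 0,"yaw": 0}

```text
t: 10.58
eef_pos: [550.3, -116.6, 73.2]
tcp_rot: [-3.141, -0.0, 1.441]
ft_force: [-0.3, -0.6, 0.0]
opening: 0.221
```

Request:
drive_tool:
  commands:
    - {"dx": 20,"dy": 0,"dz": 0,"yaw": 0}
    - {"dx": 0,"dy": 0,"dz": 0,"yaw": 0}
    - {"dx": 0,"dy": 0,"dz": 0,"yaw": 0}

```text
t: 10.83
eef_pos: [568.6, -115.3, 72.7]
tcp_rot: [-3.14, -0.0, 1.441]
ft_force: [-0.7, -0.2, -1.7]
opening: 0.226
```

Run:
```python
from h import *
c=cal("wrist");im=env.read_camera("wrist");save(im,"w5.png");np.save("pics/w5.npy",im)
np.save("pics/w5c.npy",np.array([*c[0].ravel(),*c[1],*c[2]]))
for k in("scene","side"):
    i=env.read_camera(k);np.save(f"pics/{k}5.npy",i)
    for q in["driver_mid","driver_tip"]:
        for d in env.place_of(q,k)[:2]: print(k,q,np.round(d["pixel"],1),round(d["conf"],2))
s=env.state();print(s["t"],s["eef_pos"],s["tcp_rot"],s["opening"])
c3=lc("pics/w3c.npy");c2=lc("pics/w2c.npy")
for p in((504,151),(591,150)):print("w3",onz(c3,p,50))
for p in((387.3,191.7),(443.3,191.7)):print("w2",onz(c2,p,50))
i=np.load("pics/scene5.npy")[190:390,230:450];j=np.load("pics/side5.npy")[170:370,230:450]
save(cv2.resize(np.hstack([i,j]),None,fx=1.8,fy=2.5,interpolation=cv2.INTER_CUBIC),"m5.png")
```

```text
scene driver_mid [342.4 276.1] 0.58
side driver_mid [338.9 216.8] 0.33
side driver_tip [321.1 235.1] 0.55
11.1833 [ 568.66765496 -115.12784174   74.13541682] [3.14141535e+00 3.01300825e-05 1.44143067e+00] 0.22114331286086655
w3 [578.63091199  31.32913525  50.        ]
w3 [643.58269732  20.76603846  50.        ]
w2 [580.00445349  32.46252572  50.        ]
w2 [648.0804892   23.97519469  50.        ]
```

View pics/w5.png

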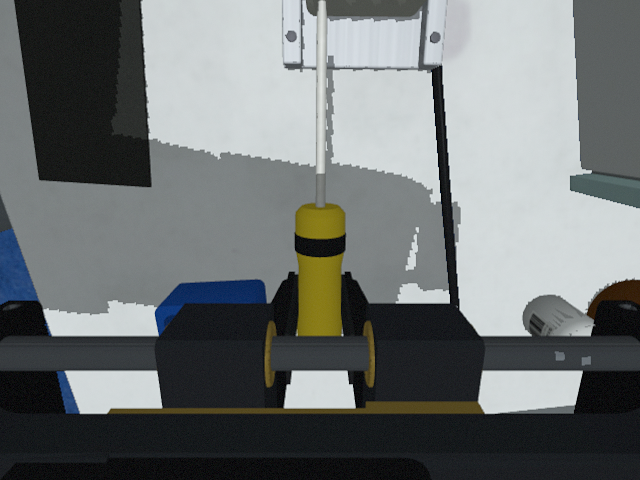

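View pics/m5.png

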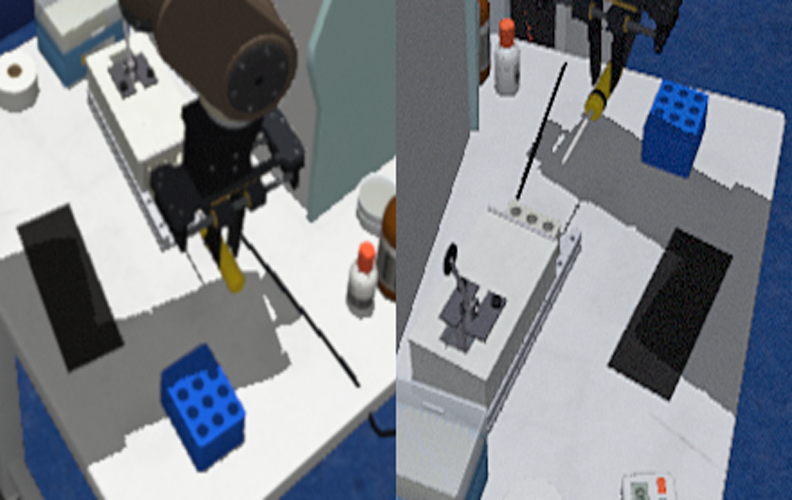

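The driver is held level at image (320,0–330). The block's rear centre is at about (613,27), bay y ≈ -70. I'll check the bottles' clearance before lowering.

Run:
```python
from h import *
a=cal("scene");c=lc("pics/w5c.npy");b=cal("side")
print("stain cap scene",onz(a,(433,291),82),"base",onz(a,(431,312),0))
print("stain wrist",onz(c,(545,305),82),onz(c,(600,300),120))
print("brown base",onz(a,(453,305),0),"side tip ray z100",onz(b,(323.9,234),100),onz(b,(323.9,234),90))
print("base front",onz(c,(284,66),8),onz(c,(441,68),8),onz(c,(284,66),22),onz(c,(441,68),22))
print("drv",onz(c,(320.5,205),100),onz(c,(320.8,0),100))
R=cv2.Rodrigues(c[1])[0];print("campos",-R.T@c[2],R[2])
```

```text
stain cap scene [ 729.96519835 -206.30190719   82.        ] base [ 738.54704013 -206.94790342    0.        ]
stain wrist [ 689.57070234 -148.40612729   82.        ] [ 691.401141   -127.45711482  120.        ]
brown base [ 797.62793758 -221.8330329     0.        ] side tip ray z100 [583.73076291  10.05660028 100.        ] [587.29383137  -1.82617854  90.        ]
base front [559.73296804   3.13686119   8.        ] [660.57883358 -11.2734401    8.        ] [560.68566785   0.87830083  22.        ] [656.20739755 -12.7712117   22.        ]
drv [573.636943   -72.95845798 100.        ] [584.61397107  10.72206257 100.        ]
campos [577.77830716 -39.64312811 273.1777043 ] [-0.03731267 -0.26997414 -0.96214434]
```

Request:
drive_tool:
  commands:
    - {"dx": 15,"dy": 1,"dz": 0,"yaw": 0}
    - {"dx": 12,"dy": 0,"dz": -10,"yaw": 0}
    - {"dx": 0,"dy": 0,"dz": -25,"yaw": 0}
    - {"dx": 0,"dy": 0,"dz": -20,"yaw": 0}
    - {"dx": 0,"dy": 0,"dz": -11,"yaw": 0}

```text
t: 11.6
eef_pos: [595.1, -113.9, 6.1]
tcp_rot: [-3.14, -0.0, 1.441]
ft_force: [0.0, 0.1, -0.9]
opening: 0.217
```

Request:
drive_tool:
  commands:
    - {"dx": 0,"dy": 0,"dz": 0,"yaw": 0}
    - {"dx": 0,"dy": 0,"dz": 0,"yaw": 0}
    - {"dx": 0,"dy": 0,"dz": 0,"yaw": 0}

```text
t: 11.85
eef_pos: [596.5, -114.5, 9.0]
tcp_rot: [3.14, 0.0, 1.441]
ft_force: [-0.6, 0.8, 0.5]
opening: 0.215
```

```bash
cat > look.py <<'E'
from h import *
import sys
n=sys.argv[1]
c=cal("wrist");w=env.read_camera("wrist");S=env.read_camera("side")
np.save(f"pics/w{n}.npy",w);np.save(f"pics/side{n}.npy",S)
np.save(f"pics/w{n}c.npy",np.array([*c[0].ravel(),*c[1],*c[2]]))
save(cv2.resize(w[0:200,180:500],None,fx=2.5,fy=2.5,interpolation=cv2.INTER_CUBIC),f"w{n}.png")
save(cv2.resize(S[200:330,230:390],None,fx=4.6,fy=4.6,interpolation=cv2.INTER_CUBIC),f"s{n}.png")
s=env.state();print(s["t"],s["eef_pos"],s["tcp_rot"],s["opening"],s["ft_force"])
E
python3 look.py 6
```

```text
11.95 [ 596.57508619 -114.5930658     9.22950966] [3.13962171e+00 3.42718350e-04 1.44117122e+00] 0.21768777680470414 [-0.65166932  0.50959346 -0.08596046]
```

View pics/w6.png

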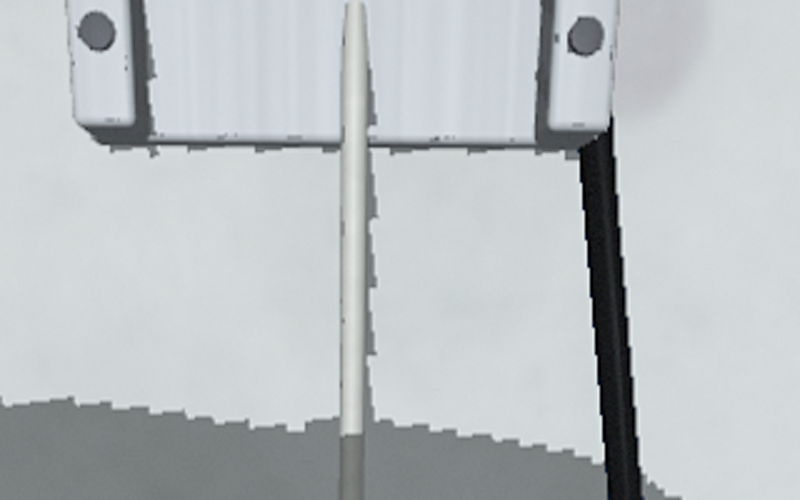

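View pics/s6.png

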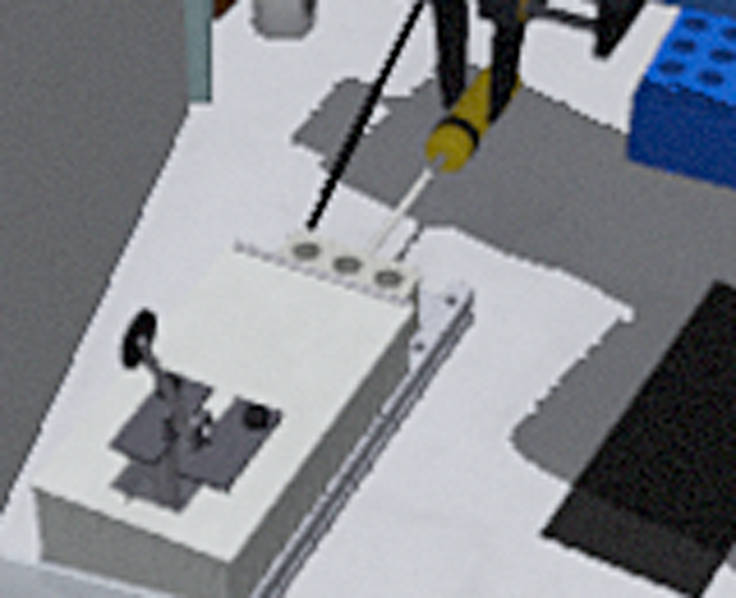

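The shaft is about 2 mm right of the bay centre (crop col 354 against 342), and the pointer disc is at rest at side px (260,273). I'll centre it and start pushing.

Request:
drive_tool:
  commands:
    - {"dx": -2,"dy": 0,"dz": 0,"yaw": 0}
    - {"dx": 0.7,"dy": 5,"dz": 0,"yaw": 0}
    - {"dx": 0.7,"dy": 5,"dz": 0,"yaw": 0}
    - {"dx": 0.7,"dy": 5,"dz": 0,"yaw": 0}
    - {"dx": 0.7,"dy": 5,"dz": 0,"yaw": 0}

```text
t: 12.37
eef_pos: [597.0, -93.9, 8.1]
tcp_rot: [3.141, 0.0, 1.441]
ft_force: [0.1, -1.6, 0.0]
opening: 0.216
```

Request:
drive_tool:
  commands:
    - {"dx": 0.7,"dy": 5,"dz": 0,"yaw": 0}
    - {"dx": 0.7,"dy": 5,"dz": 0,"yaw": 0}
    - {"dx": 0.7,"dy": 5,"dz": 0,"yaw": 0}
    - {"dx": 0.7,"dy": 5,"dz": 0,"yaw": 0}
    - {"dx": 0,"dy": 0,"dz": 0,"yaw": 0}

```text
t: 12.78
eef_pos: [599.7, -73.3, 7.9]
tcp_rot: [-3.141, -0.0, 1.442]
ft_force: [0.3, 0.3, -1.1]
opening: 0.217
```

```bash
python3 look.py 7
```

```text
12.8833 [599.59329911 -73.98570895   7.91277651] [-3.14153243e+00 -1.65689951e-04  1.44162834e+00] 0.22098814090326518 [ 0.38816679  0.55674486 -1.002246  ]
```

View pics/w7.png

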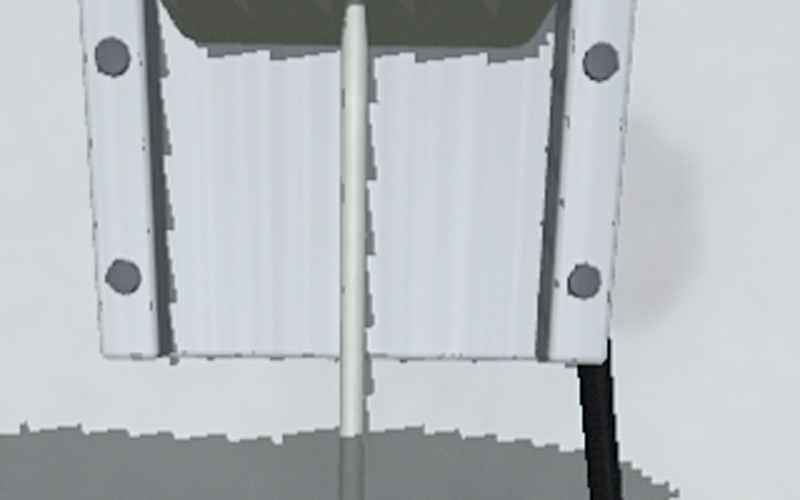

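View pics/s7.png

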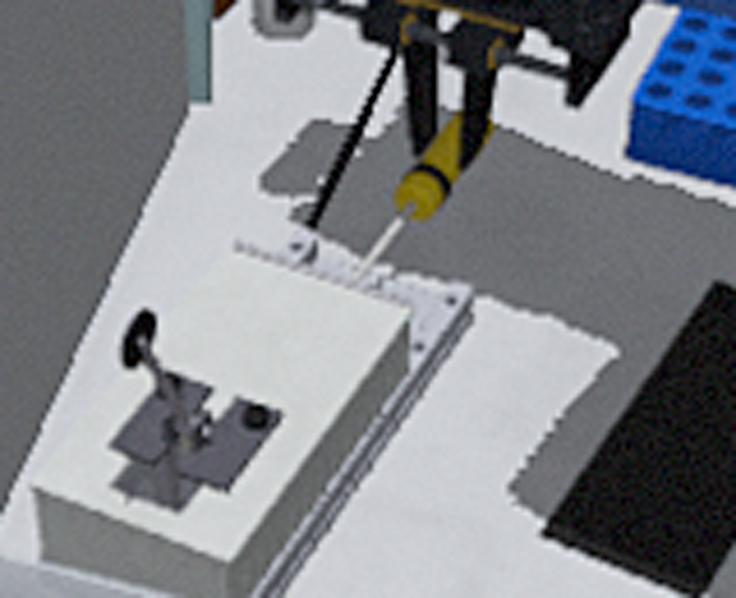

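The block moved into the mouth with the shaft centred and the pointer still at rest, disc at side (260,273). Continuing.

Request:
drive_tool:
  commands:
    - {"dx": 0.7,"dy": 5,"dz": 0,"yaw": 0}
    - {"dx": 0.7,"dy": 5,"dz": 0,"yaw": 0}
    - {"dx": 0.7,"dy": 5,"dz": 0,"yaw": 0}
    - {"dx": 0.4,"dy": 3,"dz": 0,"yaw": 0}
    - {"dx": 0,"dy": 0,"dz": 0,"yaw": 0}

```text
t: 13.3
eef_pos: [602.1, -55.6, 7.9]
tcp_rot: [3.142, -0.0, 1.442]
ft_force: [0.3, 0.3, -0.4]
opening: 0.217
```

```bash
cat > pt.py <<'E'
from h import *
import sys
n=sys.argv[1]
S=env.read_camera("side");np.save(f"pics/side{n}.npy",S)
s=env.state();print(round(s["t"],2),np.round(s["eef_pos"],1),round(s["opening"],3),np.round(s["ft_force"],1))
g=S[215:310,235:315].astype(int).sum(2)
def blob(im):
    g=im[250:300,245:290].astype(int).sum(2);ys,xs=np.nonzero(g<130)
    return len(xs),(xs.mean()+245,ys.mean()+250) if len(xs) else None
print("now",blob(S)); 
for k in("7",):print("rest",blob(np.load(f"pics/side{k}.npy")))
save(np.hstack([cv2.resize(i[240:315,235:325],None,fx=4.4,fy=4.4,interpolation=cv2.INTER_NEAREST) for i in(np.load("pics/side7.npy"),S)]),f"p{n}.png")
E
python3 pt.py 8
```

```text
13.35 [602.1 -55.8   8. ] 0.222 [-0.9  0.2 -0.2]
now (82, (np.float64(268.2926829268293), np.float64(281.0)))
rest (80, (np.float64(268.3375), np.float64(280.5375)))
```

View pics/p8.png

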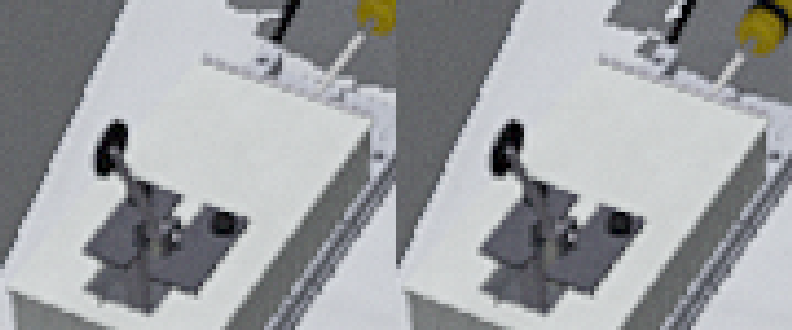

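The pointer is unchanged. I'll work out where the disc should appear for each angle, then go on in short pushes.

Request:
drive_tool:
  commands:
    - {"dx": 0.4,"dy": 3,"dz": 0,"yaw": 0}
    - {"dx": 0.3,"dy": 2,"dz": 0,"yaw": 0}
    - {"dx": 0,"dy": 0,"dz": 0,"yaw": 0}

```text
t: 13.6
eef_pos: [602.8, -51.1, 8.0]
tcp_rot: [3.142, -0.0, 1.441]
ft_force: [-0.4, 0.1, -0.2]
opening: 0.223
```

```bash
cat > pt.py <<'E'
from h import *
import sys
from scipy.optimize import minimize_scalar
b=cal("side")
yd=np.array([.132,.991,0]);xd=np.array([.991,-.132,0]);O=np.array([622,96.2,0])
def tip(th,yp,off=0):return O+yd*(yp+85*np.sin(.4-th))+xd*off+np.array([0,0,76+85*np.cos(.4-th)])
ref=np.load("pics/side7.npy")
T=cv2.cvtColor(ref,cv2.COLOR_RGB2GRAY)[262:284,253:267]
def disc(im):
    g=cv2.cvtColor(im,cv2.COLOR_RGB2GRAY)[255:300,245:300]
    m=(g<32).astype(np.uint8)
    n,l,st,ce=cv2.connectedComponentsWithStats(m)
    return [(st[i,4],np.round(ce[i]+[245,255],1)) for i in range(1,n) if st[i,4]>15]
if __name__=="__main__":
    n=sys.argv[1]
    S=env.read_camera("side");np.save(f"pics/side{n}.npy",S)
    s=env.state();print(round(s["t"],2),np.round(s["eef_pos"],1),round(s["opening"],3),np.round(s["ft_force"],1))
    p=O+0;t=s["eef_pos"];y=np.dot(t+127.2*yd-O,yd);print("tip bay y",round(float(y),1))
    print("ref",disc(ref));print("now",disc(S))
    save(np.hstack([cv2.resize(i[240:315,235:325],None,fx=4.4,fy=4.4,interpolation=cv2.INTER_NEAREST) for i in(ref,S)]),f"p{n}.png")
E
python3 pt.py 9
python3 - <<'E'
from pt import *
f=lambda y:np.linalg.norm(proj(b,[tip(0,y)])[0]-[260.2,273.6])
r=minimize_scalar(f,bounds=(40,140),method="bounded");print(r.x,r.fun)
print([np.round(proj(b,[tip(t,r.x)])[0],1).tolist() for t in(0,.1,.2,.3,.4)])
print(proj(b,[O+yd*r.x+[0,0,76]]))
E
```

```text
13.65 [602.8 -51.2   8. ] 0.219 [-0.4  0.5 -1.6]
tip bay y -21.5
ref [(np.int32(41), array([259.6, 273. ]))]
now [(np.int32(40), array([259.6, 272.9]))]
95.90303106417869 0.5546652922086118
[[260.6, 274.0], [262.7, 270.1], [264.9, 266.6], [267.2, 263.4], [269.4, 260.5]]
[[271.39262535 292.58112975]]
```

View pics/p9.png

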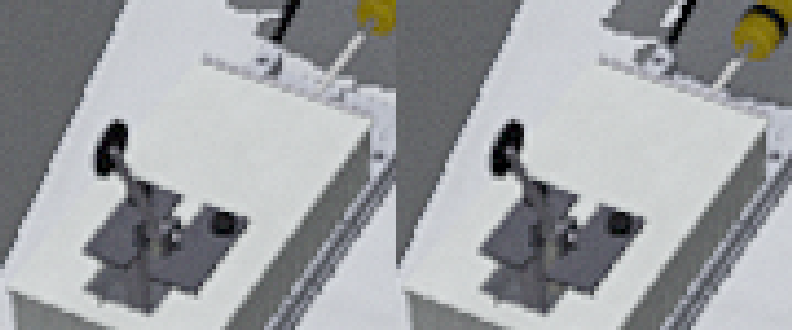

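The pointer hasn't moved. The model predicts the disc shifts by (+8.8,−13.5) px when upright. Continuing in 4 mm pushes.

Request:
drive_tool:
  commands:
    - {"dx": 0.3,"dy": 2,"dz": 0,"yaw": 0}
    - {"dx": 0.3,"dy": 2,"dz": 0,"yaw": 0}
    - {"dx": 0,"dy": 0,"dz": 0,"yaw": 0}

```text
t: 13.9
eef_pos: [603.5, -47.1, 8.0]
tcp_rot: [3.141, 0.0, 1.441]
ft_force: [0.7, -1.0, -1.2]
opening: 0.219
```

```bash
python3 pt.py 10
```

```text
13.95 [603.4 -47.2   7.9] 0.217 [ 1.1  0.1 -1.3]
tip bay y -17.4
ref [(np.int32(41), array([259.6, 273. ]))]
now [(np.int32(42), array([259.9, 272.5])), (np.int32(16), array([285.3, 290.1]))]
```

Request:
drive_tool:
  commands:
    - {"dx": 0.3,"dy": 2,"dz": 0,"yaw": 0}
    - {"dx": 0.3,"dy": 2,"dz": 0,"yaw": 0}
    - {"dx": 0,"dy": 0,"dz": 0,"yaw": 0}

```text
t: 14.2
eef_pos: [604.1, -43.1, 8.0]
tcp_rot: [3.141, -0.0, 1.441]
ft_force: [0.1, -1.6, 0.3]
opening: 0.22
```

```bash
python3 pt.py 11
```

```text
14.25 [604.  -43.1   7.9] 0.218 [ 0.5 -0.3  0. ]
tip bay y -13.3
ref [(np.int32(41), array([259.6, 273. ]))]
now [(np.int32(40), array([262.4, 268. ])), (np.int32(17), array([285.3, 290.1]))]
```

The pointer has begun to swing: it reads about 0.13 rad, with roughly 9.7 mm left. From now on, gentle taps, drawing back for at least half a second after each.

Request:
drive_tool:
  commands:
    - {"dx": -0.4,"dy": -3,"dz": 0,"yaw": 0}
    - {"dx": -0.4,"dy": -3,"dz": 0,"yaw": 0}
    - {"dx": 0,"dy": 0,"dz": 0,"yaw": 0}
    - {"dx": 0,"dy": 0,"dz": 0,"yaw": 0}
    - {"dx": 0,"dy": 0,"dz": 0,"yaw": 0}

```text
t: 14.67
eef_pos: [603.2, -49.5, 8.0]
tcp_rot: [3.142, -0.0, 1.441]
ft_force: [-0.5, 0.6, 0.0]
opening: 0.216
```

Request:
drive_tool:
  commands:
    - {"dx": 0,"dy": 0,"dz": 0,"yaw": 0}
    - {"dx": 0,"dy": 0,"dz": 0,"yaw": 0}
    - {"dx": 0,"dy": 0,"dz": 0,"yaw": 0}
    - {"dx": 0,"dy": 0,"dz": 0,"yaw": 0}
    - {"dx": 0,"dy": 0,"dz": 0,"yaw": 0}

```text
t: 15.08
eef_pos: [603.3, -49.4, 8.0]
tcp_rot: [3.141, 0.0, 1.441]
ft_force: [0.5, -0.4, -0.7]
opening: 0.222
```

```bash
python3 pt.py 12
```

```text
15.13 [603.2 -49.4   8. ] 0.222 [ 0.  -0.7 -1. ]
tip bay y -19.6
ref [(np.int32(41), array([259.6, 273. ]))]
now [(np.int32(38), array([262.4, 267.9])), (np.int32(17), array([285.3, 290.1]))]
```

Request:
drive_tool:
  commands:
    - {"dx": 0.3,"dy": 2,"dz": 0,"yaw": 0}
    - {"dx": 0.3,"dy": 2,"dz": 0,"yaw": 0}
    - {"dx": 0.3,"dy": 2,"dz": 0,"yaw": 0}
    - {"dx": 0.2,"dy": 1.5,"dz": 0,"yaw": 0}
    - {"dx": 0.2,"dy": 1.5,"dz": 0,"yaw": 0}

```text
t: 15.55
eef_pos: [604.6, -40.3, 8.0]
tcp_rot: [3.141, 0.0, 1.441]
ft_force: [-1.2, -1.9, -0.1]
opening: 0.222
```

Request:
drive_tool:
  commands:
    - {"dx": 0,"dy": 0,"dz": 0,"yaw": 0}
    - {"dx": -0.4,"dy": -3,"dz": 0,"yaw": 0}
    - {"dx": -0.4,"dy": -3,"dz": 0,"yaw": 0}
    - {"dx": 0,"dy": 0,"dz": 0,"yaw": 0}
    - {"dx": 0,"dy": 0,"dz": 0,"yaw": 0}

```text
t: 15.97
eef_pos: [603.7, -46.7, 8.0]
tcp_rot: [3.142, -0.0, 1.441]
ft_force: [-0.2, -0.3, -1.8]
opening: 0.22
```

Request:
drive_tool:
  commands:
    - {"dx": 0,"dy": 0,"dz": 0,"yaw": 0}
    - {"dx": 0,"dy": 0,"dz": 0,"yaw": 0}
    - {"dx": 0,"dy": 0,"dz": 0,"yaw": 0}
    - {"dx": 0,"dy": 0,"dz": 0,"yaw": 0}
    - {"dx": 0,"dy": 0,"dz": 0,"yaw": 0}

```text
t: 16.38
eef_pos: [603.7, -46.3, 8.0]
tcp_rot: [3.141, 0.0, 1.441]
ft_force: [0.7, 0.5, -0.5]
opening: 0.216
```

```bash
python3 pt.py 13
```

```text
16.43 [603.7 -46.4   8. ] 0.221 [ 0.5 -0.7 -1. ]
tip bay y -16.6
ref [(np.int32(41), array([259.6, 273. ]))]
now [(np.int32(37), array([264.4, 264.8])), (np.int32(16), array([285.4, 290.1]))]
```

Pointer at about 0.225 rad and it holds after drawing back. About 6 mm to go, so next a 3 mm tap.

Request:
drive_tool:
  commands:
    - {"dx": 0.3,"dy": 2,"dz": 0,"yaw": 0}
    - {"dx": 0.3,"dy": 2,"dz": 0,"yaw": 0}
    - {"dx": 0.3,"dy": 2,"dz": 0,"yaw": 0}
    - {"dx": 0.2,"dy": 1.5,"dz": 0,"yaw": 0}
    - {"dx": 0.2,"dy": 1.5,"dz": 0,"yaw": 0}

```text
t: 16.85
eef_pos: [605.0, -37.4, 8.0]
tcp_rot: [3.141, 0.0, 1.441]
ft_force: [-0.6, -3.1, -1.5]
opening: 0.218
```

Request:
drive_tool:
  commands:
    - {"dx": 0,"dy": 0,"dz": 0,"yaw": 0}
    - {"dx": -0.4,"dy": -3,"dz": 0,"yaw": 0}
    - {"dx": -0.4,"dy": -3,"dz": 0,"yaw": 0}
    - {"dx": 0,"dy": 0,"dz": 0,"yaw": 0}
    - {"dx": 0,"dy": 0,"dz": 0,"yaw": 0}

```text
t: 17.27
eef_pos: [604.2, -43.7, 7.9]
tcp_rot: [3.142, -0.0, 1.441]
ft_force: [0.0, 0.1, -1.6]
opening: 0.224
```

Request:
drive_tool:
  commands:
    - {"dx": 0,"dy": 0,"dz": 0,"yaw": 0}
    - {"dx": 0,"dy": 0,"dz": 0,"yaw": 0}
    - {"dx": 0,"dy": 0,"dz": 0,"yaw": 0}
    - {"dx": 0,"dy": 0,"dz": 0,"yaw": 0}
    - {"dx": 0,"dy": 0,"dz": 0,"yaw": 0}

```text
t: 17.68
eef_pos: [604.2, -43.3, 8.0]
tcp_rot: [3.141, -0.0, 1.441]
ft_force: [-0.1, 0.2, -0.5]
opening: 0.222
```

```bash
python3 pt.py 14
```

```text
17.73 [604.2 -43.3   7.9] 0.22 [-0.2 -0.1 -0.3]
tip bay y -13.5
ref [(np.int32(41), array([259.6, 273. ]))]
now [(np.int32(37), array([266.3, 262.4])), (np.int32(16), array([285.4, 290.1]))]
```

View pics/p14.png

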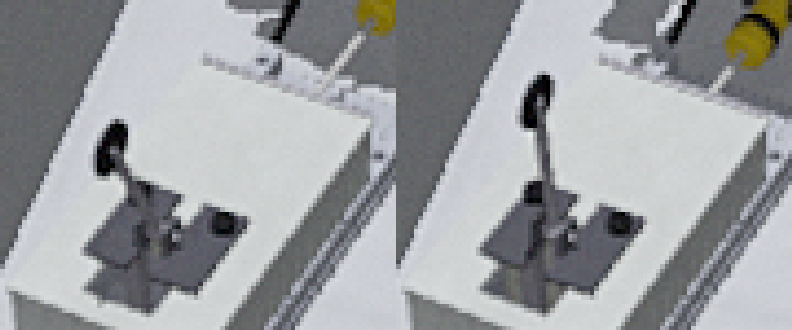

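Pointer now about 0.30 rad, leaving roughly 3 mm. Next a 2 mm tap.

Request:
drive_tool:
  commands:
    - {"dx": 0.3,"dy": 2,"dz": 0,"yaw": 0}
    - {"dx": 0.3,"dy": 2,"dz": 0,"yaw": 0}
    - {"dx": 0.3,"dy": 2,"dz": 0,"yaw": 0}
    - {"dx": 0.1,"dy": 1,"dz": 0,"yaw": 0}
    - {"dx": 0.1,"dy": 1,"dz": 0,"yaw": 0}

```text
t: 18.15
eef_pos: [605.4, -35.4, 8.0]
tcp_rot: [3.141, 0.0, 1.441]
ft_force: [-0.7, -1.5, -1.0]
opening: 0.221
```

Request:
drive_tool:
  commands:
    - {"dx": 0,"dy": 0,"dz": 0,"yaw": 0}
    - {"dx": -0.4,"dy": -3,"dz": 0,"yaw": 0}
    - {"dx": -0.4,"dy": -3,"dz": 0,"yaw": 0}
    - {"dx": 0,"dy": 0,"dz": 0,"yaw": 0}
    - {"dx": 0,"dy": 0,"dz": 0,"yaw": 0}

```text
t: 18.57
eef_pos: [604.5, -41.7, 8.0]
tcp_rot: [3.141, -0.0, 1.441]
ft_force: [-0.1, 0.1, -0.8]
opening: 0.214
```

Request:
drive_tool:
  commands:
    - {"dx": 0,"dy": 0,"dz": 0,"yaw": 0}
    - {"dx": 0,"dy": 0,"dz": 0,"yaw": 0}
    - {"dx": 0,"dy": 0,"dz": 0,"yaw": 0}
    - {"dx": 0,"dy": 0,"dz": 0,"yaw": 0}
    - {"dx": 0,"dy": 0,"dz": 0,"yaw": 0}

```text
t: 18.98
eef_pos: [604.5, -41.3, 8.0]
tcp_rot: [3.142, 0.0, 1.441]
ft_force: [-0.1, -0.1, -0.7]
opening: 0.217
```

```bash
python3 pt.py 15
```

```text
19.03 [604.5 -41.3   8. ] 0.217 [ 1.   0.2 -1.2]
tip bay y -11.5
ref [(np.int32(41), array([259.6, 273. ]))]
now [(np.int32(35), array([267.5, 260.9]))]
```

About 0.35 rad. Two 1 mm taps next, watching the force.

Request:
drive_tool:
  commands:
    - {"dx": 0.3,"dy": 2,"dz": 0,"yaw": 0}
    - {"dx": 0.3,"dy": 2,"dz": 0,"yaw": 0}
    - {"dx": 0.2,"dy": 2,"dz": 0,"yaw": 0}
    - {"dx": 0.1,"dy": 1,"dz": 0,"yaw": 0}
    - {"dx": 0,"dy": 0,"dz": 0,"yaw": 0}

```text
t: 19.45
eef_pos: [605.4, -34.2, 8.0]
tcp_rot: [3.141, 0.0, 1.442]
ft_force: [-0.2, 0.0, -0.2]
opening: 0.219
```

Request:
drive_tool:
  commands:
    - {"dx": 0,"dy": 0,"dz": 0,"yaw": 0}
    - {"dx": -0.4,"dy": -3,"dz": 0,"yaw": 0}
    - {"dx": -0.4,"dy": -3,"dz": 0,"yaw": 0}
    - {"dx": 0,"dy": 0,"dz": 0,"yaw": 0}
    - {"dx": 0,"dy": 0,"dz": 0,"yaw": 0}

```text
t: 19.87
eef_pos: [604.6, -40.7, 8.0]
tcp_rot: [3.141, 0.0, 1.441]
ft_force: [0.0, 0.1, -0.2]
opening: 0.218
```

Request:
drive_tool:
  commands:
    - {"dx": 0,"dy": 0,"dz": 0,"yaw": 0}
    - {"dx": 0,"dy": 0,"dz": 0,"yaw": 0}
    - {"dx": 0,"dy": 0,"dz": 0,"yaw": 0}
    - {"dx": 0,"dy": 0,"dz": 0,"yaw": 0}
    - {"dx": 0,"dy": 0,"dz": 0,"yaw": 0}

```text
t: 20.28
eef_pos: [604.6, -40.3, 8.0]
tcp_rot: [3.141, -0.0, 1.441]
ft_force: [-0.4, 0.6, -0.3]
opening: 0.22
```

```bash
python3 pt.py 16
```

```text
20.33 [604.6 -40.3   8. ] 0.223 [ 0.1  0.2 -1.8]
tip bay y -10.5
ref [(np.int32(41), array([259.6, 273. ]))]
now [(np.int32(36), array([268.3, 259.6]))]
```

Request:
drive_tool:
  commands:
    - {"dx": 0.3,"dy": 2,"dz": 0,"yaw": 0}
    - {"dx": 0.3,"dy": 2,"dz": 0,"yaw": 0}
    - {"dx": 0.2,"dy": 2,"dz": 0,"yaw": 0}
    - {"dx": 0.1,"dy": 1,"dz": 0,"yaw": 0}
    - {"dx": 0,"dy": 0,"dz": 0,"yaw": 0}

```text
t: 20.75
eef_pos: [605.5, -33.8, 8.0]
tcp_rot: [3.141, 0.001, 1.442]
ft_force: [-1.2, -5.2, 0.5]
opening: 0.216
```

Request:
drive_tool:
  commands:
    - {"dx": 0,"dy": 0,"dz": 0,"yaw": 0}
    - {"dx": -0.4,"dy": -3,"dz": 0,"yaw": 0}
    - {"dx": -0.4,"dy": -3,"dz": 0,"yaw": 0}
    - {"dx": 0,"dy": 0,"dz": 0,"yaw": 0}
    - {"dx": 0,"dy": 0,"dz": 0,"yaw": 0}

```text
t: 21.17
eef_pos: [604.6, -39.5, 7.9]
tcp_rot: [-3.142, -0.0, 1.441]
ft_force: [-0.4, -0.7, -0.5]
opening: 0.221
```

Request:
drive_tool:
  commands:
    - {"dx": 0,"dy": 0,"dz": 0,"yaw": 0}
    - {"dx": 0,"dy": 0,"dz": 0,"yaw": 0}
    - {"dx": 0,"dy": 0,"dz": 0,"yaw": 0}
    - {"dx": 0,"dy": 0,"dz": 0,"yaw": 0}
    - {"dx": 0,"dy": 0,"dz": 0,"yaw": 0}

```text
t: 21.58
eef_pos: [604.7, -39.3, 8.0]
tcp_rot: [3.142, -0.0, 1.441]
ft_force: [-0.9, 0.7, -1.2]
opening: 0.215
```

```bash
python3 pt.py 17
```

```text
21.63 [604.7 -39.3   8. ] 0.22 [ 0.3 -0.3 -0.5]
tip bay y -9.5
ref [(np.int32(41), array([259.6, 273. ]))]
now [(np.int32(38), array([268.2, 259.6])), (np.int32(16), array([285.4, 290. ]))]
```

View pics/p17.png

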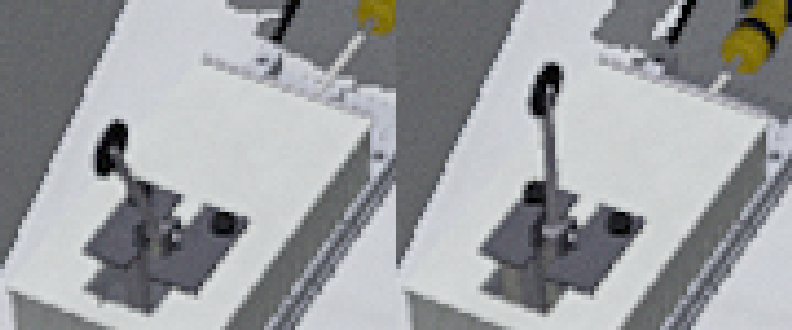

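The last tap met about 5 N and the disc stayed at (268.2,259.6), a shift of (8.6,−13.4) where upright predicts (8.8,−13.5). One more gentle tap to confirm it is home.

Request:
drive_tool:
  commands:
    - {"dx": 0.3,"dy": 2,"dz": 0,"yaw": 0}
    - {"dx": 0.3,"dy": 2,"dz": 0,"yaw": 0}
    - {"dx": 0.2,"dy": 1.5,"dz": 0,"yaw": 0}
    - {"dx": 0.1,"dy": 1,"dz": 0,"yaw": 0}
    - {"dx": 0,"dy": 0,"dz": 0,"yaw": 0}

```text
t: 22.05
eef_pos: [605.7, -33.6, 8.0]
tcp_rot: [3.141, 0.001, 1.442]
ft_force: [-1.3, -7.9, -0.8]
opening: 0.22
```

Request:
drive_tool:
  commands:
    - {"dx": -0.4,"dy": -3,"dz": 0,"yaw": 0}
    - {"dx": -0.4,"dy": -3,"dz": 0,"yaw": 0}
    - {"dx": -0.4,"dy": -3,"dz": 0,"yaw": 0}
    - {"dx": 0,"dy": 0,"dz": 0,"yaw": 0}
    - {"dx": 0,"dy": 0,"dz": 0,"yaw": 0}

```text
t: 22.47
eef_pos: [604.4, -42.0, 8.0]
tcp_rot: [3.142, -0.0, 1.441]
ft_force: [-0.3, -0.1, 0.2]
opening: 0.219
```

Request:
drive_tool:
  commands:
    - {"dx": 0,"dy": 0,"dz": 0,"yaw": 0}
    - {"dx": 0,"dy": 0,"dz": 0,"yaw": 0}
    - {"dx": 0,"dy": 0,"dz": 0,"yaw": 0}
    - {"dx": 0,"dy": 0,"dz": 0,"yaw": 0}
    - {"dx": 0,"dy": 0,"dz": 0,"yaw": 0}

```text
t: 22.88
eef_pos: [604.4, -41.8, 7.9]
tcp_rot: [3.142, -0.0, 1.441]
ft_force: [0.2, -0.3, -0.8]
opening: 0.223
```

```bash
python3 pt.py 18
```

```text
22.93 [604.4 -41.8   8. ] 0.218 [-0.1 -0.4 -1.1]
tip bay y -12.0
ref [(np.int32(41), array([259.6, 273. ]))]
now [(np.int32(37), array([268.3, 259.7]))]
```

Confirmed: 8 N against a rigid stop, pointer unchanged at upright. Now withdrawing and returning to the mat.

Request:
drive_tool:
  commands:
    - {"dx": -1.6,"dy": -12,"dz": 0,"yaw": 0}
    - {"dx": -2.6,"dy": -20,"dz": 0,"yaw": 0}
    - {"dx": -2.6,"dy": -20,"dz": 0,"yaw": 0}
    - {"dx": -2.6,"dy": -20,"dz": 0,"yaw": 0}
    - {"dx": 0,"dy": 0,"dz": 15,"yaw": 0}

```text
t: 23.35
eef_pos: [593.4, -117.3, 21.0]
tcp_rot: [-3.138, -0.0, 1.439]
ft_force: [-1.9, 1.1, -1.1]
opening: 0.219
```

Request:
drive_tool:
  commands:
    - {"dx": 0,"dy": 0,"dz": 30,"yaw": 0}
    - {"dx": -15,"dy": 8,"dz": 22,"yaw": 0}
    - {"dx": -30,"dy": 20,"dz": 0,"yaw": 0}
    - {"dx": -30,"dy": 20,"dz": 0,"yaw": 0}
    - {"dx": -30,"dy": 20,"dz": 0,"yaw": 0}

```text
t: 23.77
eef_pos: [488.6, -46.1, 75.3]
tcp_rot: [3.141, 0.0, 1.44]
ft_force: [0.4, 0.5, -1.4]
opening: 0.219
```

Request:
drive_tool:
  commands:
    - {"dx": -30,"dy": 20,"dz": 0,"yaw": -2.5}
    - {"dx": -20,"dy": 14,"dz": 0,"yaw": 0}
    - {"dx": -10,"dy": 6,"dz": 0,"yaw": 0}
    - {"dx": 0,"dy": 0,"dz": 0,"yaw": 0}
    - {"dx": 0,"dy": 0,"dz": 0,"yaw": 0}

```text
t: 24.18
eef_pos: [431.1, -6.5, 75.3]
tcp_rot: [3.14, 0.0, 1.398]
ft_force: [0.8, -0.6, 0.1]
opening: 0.221
```

Run:
```python
from h import *
c=cal("wrist");im=env.read_camera("wrist");save(im,"w20.png")
s=env.state();print(s["t"],s["eef_pos"],s["tcp_rot"],s["opening"],s["ft_force"])
```

```text
24.2333 [431.56300203  -6.69124638  75.2019298 ] [3.13978135e+00 4.55209953e-05 1.39744545e+00] 0.21823745694673788 [ 0.00489366 -0.56862442 -1.30493006]
```

View pics/w20.png

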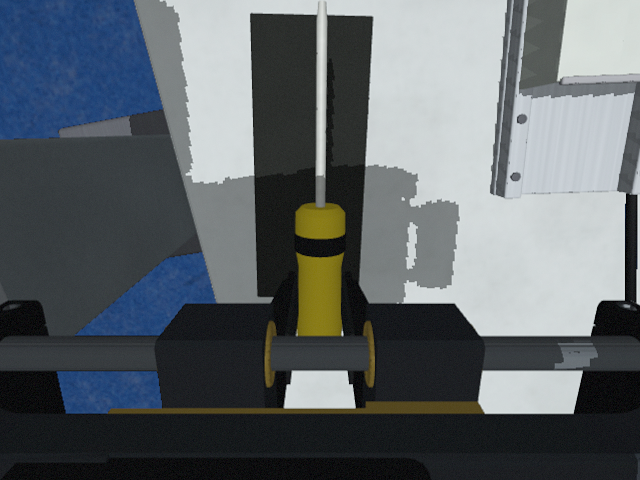

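The driver is above the mat, lined up with where it lay. Lowering.

Request:
drive_tool:
  commands:
    - {"dx": -2,"dy": 2,"dz": -20,"yaw": 0}
    - {"dx": 0,"dy": 0,"dz": -25,"yaw": 0}
    - {"dx": 0,"dy": 0,"dz": -20,"yaw": 0}
    - {"dx": 0,"dy": 0,"dz": -10,"yaw": 0}
    - {"dx": 0,"dy": 0,"dz": 0,"yaw": 0}

```text
t: 24.65
eef_pos: [428.4, -4.6, -2.1]
tcp_rot: [-3.139, 0.0, 1.397]
ft_force: [0.0, 0.0, -0.2]
opening: 0.216
```

Request:
drive_tool:
  commands:
    - {"dx": 0,"dy": 0,"dz": -4,"yaw": 0}
    - {"dx": 0,"dy": 0,"dz": -3,"yaw": 0}
    - {"dx": 0,"dy": 0,"dz": -2,"yaw": 0}
    - {"dx": 0,"dy": 0,"dz": 0,"yaw": 0}
    - {"dx": 0,"dy": 0,"dz": 0,"yaw": 0}

```text
t: 25.07
eef_pos: [428.3, -4.0, -8.7]
tcp_rot: [3.141, 0.0, 1.398]
ft_force: [-0.7, 0.2, -0.3]
opening: 0.22
```

Request:
drive_tool:
  commands:
    - {"dx": 0,"dy": 0,"dz": -1,"yaw": 0}
    - {"dx": 0,"dy": 0,"dz": -1,"yaw": 0}
    - {"dx": 0,"dy": 0,"dz": 0,"yaw": 0}
    - {"dx": 0,"dy": 0,"dz": 0,"yaw": 0}

```text
t: 25.4
eef_pos: [428.0, -3.9, -11.0]
tcp_rot: [3.141, 0.0, 1.398]
ft_force: [-1.3, 0.3, -1.2]
opening: 0.222
```

Request:
drive_tool:
  commands:
    - {"dx": 0,"dy": 0,"dz": 0,"yaw": 0}
    - {"dx": 0,"dy": 0,"dz": 0,"yaw": 0}
    - {"dx": 0,"dy": 0,"dz": 0,"yaw": 0}
    - {"dx": 0,"dy": 0,"dz": 0,"yaw": 0}
    - {"dx": 0,"dy": 0,"dz": 0,"yaw": 0}
  grip: 0.7

```text
t: 25.82
eef_pos: [428.0, -3.9, -11.0]
tcp_rot: [3.141, 0.0, 1.398]
ft_force: [0.6, -0.7, -0.6]
opening: 0.514
```

Request:
drive_tool:
  commands:
    - {"dx": 0,"dy": 0,"dz": 0,"yaw": 0}
    - {"dx": 0,"dy": 0,"dz": 0,"yaw": 0}
    - {"dx": 0,"dy": 0,"dz": 0,"yaw": 0}

```text
t: 26.07
eef_pos: [428.0, -3.9, -11.0]
tcp_rot: [3.142, 0.0, 1.397]
ft_force: [0.4, -1.0, 0.1]
opening: 0.686
```

Request:
drive_tool:
  commands:
    - {"dx": 0,"dy": 0,"dz": 15,"yaw": 0}
    - {"dx": 0,"dy": 0,"dz": 30,"yaw": 0}
    - {"dx": 0,"dy": 0,"dz": 35,"yaw": 0}
    - {"dx": 0,"dy": 0,"dz": 35,"yaw": 0}
    - {"dx": 0,"dy": 0,"dz": 35,"yaw": 0}

```text
t: 26.48
eef_pos: [427.5, -3.8, 140.6]
tcp_rot: [-3.141, -0.0, 1.398]
ft_force: [0.6, -0.1, -0.2]
opening: 0.698
```

Request:
drive_tool:
  commands:
    - {"dx": 0,"dy": 0,"dz": 0,"yaw": 0}
    - {"dx": 0,"dy": 0,"dz": 0,"yaw": 0}
    - {"dx": 0,"dy": 0,"dz": 0,"yaw": 0}

```text
t: 26.73
eef_pos: [427.6, -3.8, 138.6]
tcp_rot: [-3.141, 0.0, 1.398]
ft_force: [-1.0, -0.4, -0.1]
opening: 0.696
```

```bash
python3 pt.py 21
python3 - <<'E'
from h import *
c=cal("wrist");im=env.read_camera("wrist");save(im,"w21.png")
S=np.load("pics/side21.npy");save(S,"s21.png")
for q in["driver_mid","driver_tip"]:
  for d in env.place_of(q,"wrist")[:2]: print(q,np.round(d["pixel"],1),round(d["conf"],2),onz(c,d["pixel"],15.2))
E
```

```text
26.78 [427.4  -3.8 138.1] 0.699 [-0.1  0.1  0.2]
tip bay y 2.3
ref [(np.int32(41), array([259.6, 273. ]))]
now [(np.int32(39), array([268.2, 259.6])), (np.int32(18), array([266.1, 283.7])), (np.int32(20), array([285.3, 290.2]))]
driver_mid [323.  170.3] 0.89 [436.66330247  38.60926228  15.2       ]
driver_tip [322.3  63.1] 0.59 [450.3439809  121.21658841  15.2       ]
driver_tip [319.4 171.3] 0.31 [433.50473259  38.30739593  15.2       ]
```

View pics/w21.png

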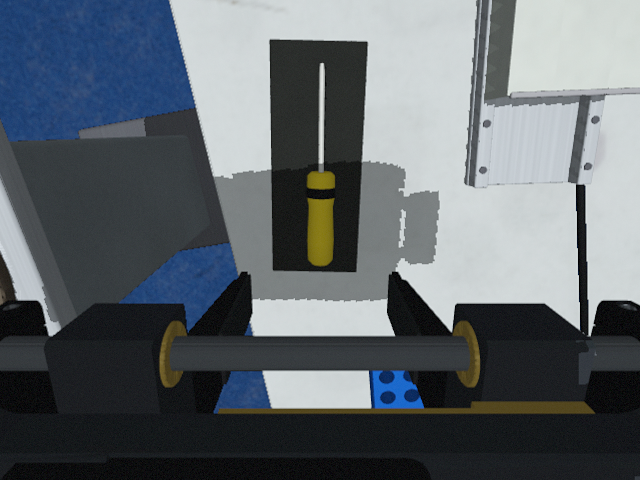

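View pics/s21.png

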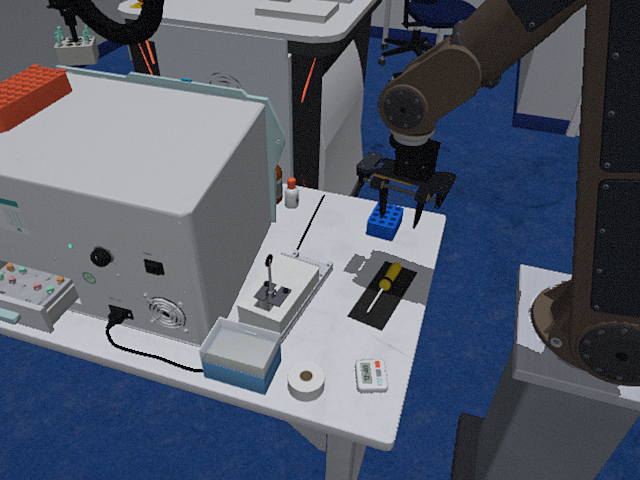

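The driver lies wholly on the mat: tip at wrist (322,63), butt at (320,266). The pointer is upright, with its disc at side (268.2,259.6). The roll, timer, bottle and blue block stand where they were, and the gripper is clear, so I'm handing in.

```bash
python3 -c "
from cell import env
print(env.job_done())"
```

```text
the job is handed in; nothing more can be done
None
```

The vial block is home against the hidden stop with the pointer upright, and the screwdriver is back on the black mat. I handed the job in at about 27 s of the 72 s; it reports no verdict.

- **First grasp missed:** the gripper closed empty. The visible finger ends were about 18 mm above the reported TCP, although the description puts the TCP at the very end of the fingers. I went 16 mm lower and the second grasp held. Nothing was moved by the miss.
- **Pushing:** I pushed the block until the pointer began to swing at about 0.13 rad. Then I gave it taps of 3, 3, 2, 1 and 1 mm, drawing the tip back for more than half a second after each. The second 1 mm tap met about 5 N and the pointer did not move; one more confirming tap met about 8 N, again with no movement.
- **Pointer:** the black disc shifted by (8.6, −13.4) px in the side view, against (8.8, −13.5) px predicted for upright. It read the same after the driver was put down.
- **Driver and the rest:** the driver lies wholly on the mat, within about 3 mm of where it started. The roll, timer, stain bottle and blue look-alike look unmoved in the last side picture. I judged that by eye and did not measure it. The gripper never touched the block.

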